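Tip the aluminium head plate out of its kit tray and lay it on the compressor

ROBOT

A 6-joint arm with a two-finger parallel gripper is mounted at the origin on the work surface. World frame = base frame: x ahead of the robot, y to its left, z up, the work surface at z = 0. Lengths are in m, angles in rad, forces in N, time in s.
With the tool pointing down it reaches from about 0.35 to 1 m from the base axis. Payload 7.1 kg.
Tool frame: the origin (TCP) lies midway between the tips of the shut fingers; the grasp point (between the pads) lies 19 mm behind it; z points along the fingers, y is the line along which they close (so a half turn about z gives the same grasp; the last joint's range is limited). The gripper opens to 85 mm and grips with 20 to 120 N. Pads are 22 mm wide; open, the fingers measure 114 mm over their backs; the gripper's body (76 mm by 85 mm) begins 54 mm behind the grasp point. The pads swing forward as they close: fully open they stand 13 mm farther back than shut.
Start: joints at [-1.309, 0.423, 1.63, -0, 1.089, -0.019], TCP at [0.173, -0.6, 0.231] pointing down, gripper open.
Joint ranges: [-3, 3], [-0.9, 2.11], [0.09, 2.58], [-1.31, 4.45], [0.11, 2.69], [-2.54, 2.54]. Speed limits (rad/s): [2.39, 2.39, 3.01, 3.14, 3.14, 3.14].

INTERFACE

Orientations are given as a rotation vector (axis times angle).
In Python, from station import sense, grab_frame, calibration, manip gives the robot as it stands. The module is installed in compiled form; this text tells all that it offers.
- The arm moves only by the tool apply_moves, never from a script. Its argument "moves" is a list of rows, each an object of numbers: "gripper": the finger opening in mm, from 0 to 85.4; "x", "y", "z": the shift along the tool's x, y, z scaled (see below); "roll": the turn about the tool's z scaled (see below). In form: [{"gripper": .., "x": .., "y": .., "z": .., "roll": ..}, ...]. A call has exactly 8 rows; each row is the pose to reach, as a shift and turn from the pose commanded when the call began, along the tool's axes at that moment; what a row does not reach only later rows make up. The controller multiplies each number of a shift by 15 cm and each number of a turn by 2 rad. A row lasts 1/10 s, in which the tool goes at most 50 mm and 8.59 degrees, less where a joint would pass 70% of its speed; a pose out of reach is approached as far as the arm can. A call with a number of a shift or a turn outside -1 to 1 is refused whole. A call with a gripper value outside its range is refused whole. The fingers move at their own pace and stop on an object; the grip force is fixed at half the most. Time passes only in rows, so rows that repeat a pose let the fingers close, or fill a call up. It gives the time, the measured TCP pose, the force, the opening and the grip force at its end, in the units of the state.
- sense(): the state, without advancing time (a new reading comes with each control period).
- grab_frame(name): name is "scene" or "top" or "wrist"; returns the picture (400x640x3 uint8, blue, green, red); there is no depth.
- calibration(name): a dict with "vertical_fov" (degrees; the focal length in pixels is half the picture's height over the tangent of half this angle, whatever the lens; pixels are square), "cx", "cy" (the principal point, pixels), "origin" and "rotation" of the camera in the world. Camera axes: x right, y down, z forward; pixel columns grow to the right and rows downward; lengths in m; the calibration is good to about 2 mm. A picture is of the moment at which its call begins: read the wrist's pose just before it. calibration takes no time and is no camera call; for the wrist camera it gives the pose at the moment of the call.
- manip.sign_off(): hands the job in; it is judged then, once.
The state is a dict: "t": time; "qpos": joint angles; "qvel": joint speeds; "joint_torque": joint torques, N m; "tool_pos": TCP position; "orientation": TCP orientation; "force": force on the tool from outside, world axes, zero at the start; "torque": the same for the moment, N m; "width": finger opening in m; "grasp_force": force on a finger pad.
Only numpy, scipy, OpenCV 4.12 (cv2) and the standard library are available. Lean on these libraries where they do the work, as an engineer would, in place of code of your own. Each camera call takes 0.05 s, during which the arm holds its last target. There are 200 camera calls.

TASK

An oil tin has toppled onto the green kit tray: stand it upright in the middle of the round black drip mat and let go. Then press down the well end of the aluminium plate so that it tips up and stays tipped in its pocket by itself, take it by the raised end, and lay it, bolt-hole face up, flat, centred and lengthwise on the compressor's dark deck without dropping it. Leave the brass plate in its pocket and do not disturb the other things on the bench.

Things in the scene. Friction and masses are not known exactly. Their poses are not given: they have to be found in the camera images.
- tray: Fixed green kit tray, 150 (x) x 160 (y) x 60 mm high; origin at the centre of its underside, z up; +y side on the robot's left (yaw within 0.45 rad). Two equal pockets centred at x = +36 and -36 mm, each 57 mm wide, from y = -61.5 to +63 mm. Pocket floor: from y = -61.5 to +4 a ledge at z = 46 mm; from y = +4 to +63 a deep well, floor at z = 10 mm.
- ledge_edge (a point): Mid-width of the tray at the edge of the pocket ledges (tray y = +4, z = 46 mm), axes as the tray's. A plate lies on the ledge flush with the tray top and bridges the well; pressed down near its +y end it rocks over this edge until that end rests in the well, then stays tipped 30 to 40 degrees by itself, its -y end standing clear above the tray.
- head_plate: Loose aluminium-coloured flat plate with dark bolt holes and ports on its top face, 54 (x) x 120 (y) x 14 mm (z), 0.25 kg; origin at the centre of its underside, z out of the top face. At the start it lies flush in either pocket of the tray (x = +36 or -36 mm), its axes parallel to the tray's. This one is to be moved.
- spare_plate: Brass-coloured plate of the same size and frame as head_plate, 0.5 kg, flush in the other pocket; it stays where it is.
- oil_tin: Square oil tin, red with a white band, 46 x 46 x 140 mm plus a black round cap (26 mm across, 20 mm high) at the top; 0.4 kg, centre of mass about 72 mm from the base. Origin at the centre of its base, z from base to cap. At the start it lies on one side lengthwise on the tray's top over the pockets, its axis 23 mm above the tray top, the cap towards the robot's right.
- mat: Fixed round black rubber drip mat, 104 mm across, 3 mm thick, on the bench; origin at the centre of its underside.
- compressor: Fixed grey compressor: round housing 168 mm across whose domed top is 66 mm high, with a dark steel block on it 40 (x) x 100 mm (y), its flat top, the deck, 95 mm above the bench. Origin at the centre of its underside; y runs along the deck. The plate, laid lengthwise along y, overhangs the deck by 7 mm at each side and 10 mm at each end.
- deck (a point): Centre of the compressor deck's top face (95 mm above the bench), axes as the compressor's.
- grease_can: Bystander: upright can, 64 mm across, 85 mm high, yellow label; origin at the centre of its base.
- cleaner_bottle: Bystander: upright white bottle, 66 mm across, 190 mm high; origin at the centre of its base.
- flux_jar: Bystander: upright amber jar, 68 mm across, 80 mm high; origin at the centre of its base.
- wrench: Bystander: wrench, 180 mm long, lying along its x axis.
- hammer: Bystander: hammer, 260 mm long, lying along its x axis.
- screwdriver: Bystander: screwdriver with orange handle, 200 mm long, lying along its x axis.
Not all that is in view belongs to the job. What is shaped like the oil_tin but turquoise is not meant.

How it is judged:
On the way, in this order (a step that is already met when the one before it is completed fails the run):
1. the oil tin stands upright on the drip mat, let go (angle between oil_tin's own z axis and vertical below 0.1 rad and horizontal distance between oil_tin and mat below 0.025 m and height (world z) of oil_tin below 0.008 m and linear speed of oil_tin below 0.02 m/s and contact force between the fingers and oil_tin below 0.1 N), for 0.2 s.
2. the aluminium plate stands tipped up in its pocket (more than 0.4 rad) with the robot not touching it (angle between head_plate's own z axis and vertical between 0.4 and 1 rad and horizontal distance between head_plate and tray below 0.07 m and height (world z) of head_plate below 0.062 m and contact force between the fingers and head_plate below 0.1 N and linear speed of head_plate below 0.03 m/s), for 0.2 s.
At the end, for the whole second after the job is handed in: The aluminium plate rests flat on the compressor deck, hole face up (tilt under 0.06 rad), its centre within 10 mm of the deck's centre and its length within 0.14 rad of the deck's, at rest; the oil tin stands upright at rest on the drip mat, its centre within 25 mm of the mat's (horizontal distance between head_plate and deck below 0.01 m and z of head_plate in the frame of deck between -0.003 and 0.003 m and angle between head_plate's own z axis and vertical below 0.06 rad and angle between the y axis of head_plate and the y axis of compressor, either way round below 0.14 rad and linear speed of each of head_plate, oil_tin below 0.02 m/s and angle between oil_tin's own z axis and vertical below 0.1 rad and horizontal distance between oil_tin and mat below 0.025 m and height (world z) of oil_tin below 0.008 m); the robot touches nothing.
It fails at once if the aluminium plate is dropped (falls faster than 0.5 m/s with no finger on it) (linear speed of head_plate above 0.5 m/s and contact force between the fingers and head_plate below 0.01 N).
It fails at once if the brass plate is tipped or moved more than 15 mm (distance of spare_plate from where it was at the start of the episode above 0.015 m or angle between spare_plate's own z axis and vertical above 0.2 rad).
It fails at once if a bystander is moved more than 40 mm (distance of any of grease_can, cleaner_bottle, flux_jar, wrench, hammer, screwdriver from where it was at the start of the episode above 0.04 m).
It fails at once if a standing bystander is toppled (angle between any of grease_can, cleaner_bottle, flux_jar's own z axis and vertical above 0.5 rad).
It also fails if it takes over 67 s, if anything falls off the work surface, if the arm or the gripper's body presses on something with over 40 N, if the wrist force passes 120 N, or if a joint passes its speed limit or range.

## Working session

There is one attempt and no reset: what is moved stays moved. The work goes in short steps, Python scripts to look and compute and a tool call to move; the robot and the scene stay as the last step left them, time stands still between calls to the robot, and variables do not carry over. Pictures are saved under pics/ and viewed, at most 10 in all, crops included, and the job is handed in when it is done.

Besides the shell and the picture viewer there is one more tool, called by a JSON object that holds its "method" and its "body", one argument or row to a line. apply_moves: Moves the arm, as the interface text tells. Shifts and turns lie within -1 to 1; 1 stands for 15 cm of shift or 2 rad of turn. Its arguments: {"type":"object","properties":{"moves":{"type":"array","items":{"type":"object","properties":{"gripper":{"type":"number"},"x":{"type":"number"},"y":{"type":"number"},"z":{"type":"number"},"roll":{"type":"number"}}}}},"required":["moves"]}

```bash
mkdir -p pics
python3 - <<'E'
from station import *
import cv2,numpy as np
s=sense();print(s)
for n in("scene","top"):
    c=calibration(n);print(n,c)
    cv2.imwrite(f"pics/{n}0.png",grab_frame(n))
E
```

```text
{'t': 0.0, 'qpos': array([-1.30900771e+00,  4.23877132e-01,  1.63073714e+00, -1.10272733e-05,
        1.08856246e+00, -1.90081632e-02]), 'qvel': array([ 4.96718089e-05,  3.61645980e-04,  1.38409822e-03,  1.11382895e-03,
        1.48301747e-03, -4.25508518e-04]), 'joint_torque': array([ 2.14569889e-03, -5.57375014e+01, -2.81739932e+01,  9.72195789e-05,
        7.38554634e-03, -1.77241709e-06]), 'tool_pos': array([ 0.17307127, -0.59997004,  0.2305045 ]), 'orientation': array([-3.10912348e+00, -4.39415002e-01,  3.16379540e-04]), 'force': array([-0.00874844,  0.23672579, -0.30129739]), 'torque': array([ 0.00570001,  0.01622668, -0.02376701]), 'grasp_force': 0.0, 'width': 0.08562750677980668}
scene {'vertical_fov': 44.09650162402885, 'cx': 318.99250803717734, 'cy': 191.1369036488274, 'origin': array([ 1.08337755, -0.60659212,  1.15915285]), 'rotation': array([-2.35514121, -0.91326267,  0.30067404])}
top {'vertical_fov': 44.095287298649936, 'cx': 308.3827448890975, 'cy': 193.1142514073997, 'origin': array([ 0.27365068, -0.04129924,  1.66866849]), 'rotation': array([-2.16506677,  2.10266274, -0.18639083])}
```

View pics/top0.png

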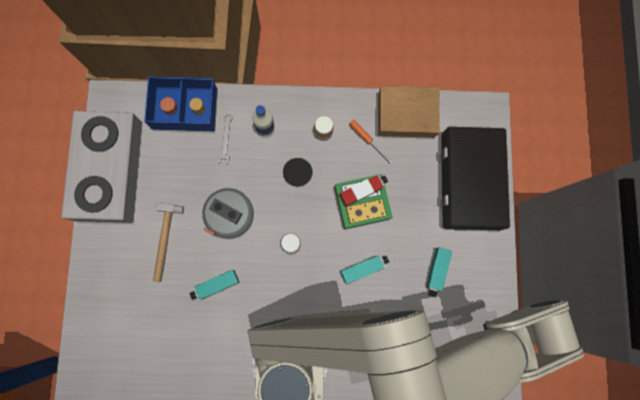

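View pics/scene0.png

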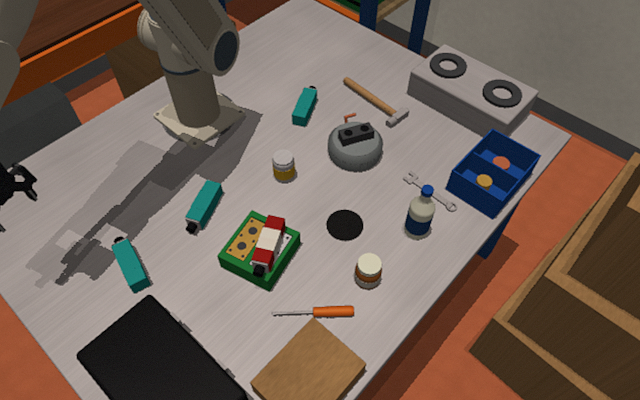

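The red/white tin with the white band lies on the tray at about (362,190) in the top view. The turquoise tins at (364,269), (440,271) and (215,285) are decoys. The aluminium plate is in the far (+x) pocket under the tin and the brass one is in the near pocket. The mat is at (297,172) and the compressor at (228,212). I'll confirm with a crop and measure.

```bash
cat > h.py <<'E'
from station import *
import cv2,numpy as np
from scipy.spatial.transform import Rotation as R
def cam(n):
    c=calibration(n); f=200/np.tan(np.radians(c['vertical_fov']/2))
    return f,c['cx'],c['cy'],np.array(c['origin']),R.from_rotvec(c['rotation']).as_matrix()
def ray(C,uv,z):
    f,cx,cy,o,M=C; uv=np.atleast_2d(uv).astype(float)
    d=np.c_[(uv[:,0]-cx)/f,(uv[:,1]-cy)/f,np.ones(len(uv))]@M.T
    return (o+d*((z-o[2])/d[:,2])[:,None])[:,:2]
def proj(C,P):
    f,cx,cy,o,M=C; p=(np.atleast_2d(P)-o)@M; return p[:,:2]/p[:,2:]*f+[cx,cy]
def tool():
    s=sense(); M=R.from_rotvec(s['orientation']).as_matrix(); return s,s['tool_pos'],M
def goal(p,yaw=None):
    """shift in tool units to world p; yaw = wanted world yaw of tool y axis (mod pi)"""
    s,t,M=tool(); d=M.T@(np.array(p)-t)/.15
    r=0
    if yaw is not None:
        e=yaw-np.arctan2(M[1,1],M[0,1]); e=(e+np.pi/2)%np.pi-np.pi/2; r=-e/2
    print('tool',t.round(4),'yaw_y',np.arctan2(M[1,1],M[0,1]).round(3),'shift',d.round(3),'roll',round(r,3),'q6',s['qpos'][5].round(2))
E
python3 - <<'E'
from h import *
im=cv2.imread('pics/top0.png');C=cam('top')
hsv=cv2.cvtColor(im,cv2.COLOR_BGR2HSV)
def big(m,box):
    k=np.zeros_like(m);x0,y0,x1,y1=box;k[y0:y1,x0:x1]=m[y0:y1,x0:x1]
    n,l,st,ce=cv2.connectedComponentsWithStats(k);i=1+st[1:,4].argmax();return l==i,ce[i]
m,c=big((hsv[...,2]<70).astype(np.uint8),(270,145,325,200));print('mat',c,m.sum(),ray(C,c,.003))
m,c=big((hsv[...,2]<75).astype(np.uint8),(208,192,246,228));print('deck',c,m.sum(),ray(C,c,.095))
def rect(m,z):
    p=np.argwhere(m)[:,::-1];w=ray(C,p,z).astype(np.float32);r=cv2.minAreaRect(w);print(r,cv2.boxPoints(r).round(3).tolist())
rect(m,.095)
g=((hsv[...,0]>45)&(hsv[...,0]<80)&(hsv[...,1]>90)).astype(np.uint8)
m,c=big(g,(320,160,405,240));rect(m,.06)
rd=(((hsv[...,0]<8)|(hsv[...,0]>172))&(hsv[...,1]>140)).astype(np.uint8)
k=np.zeros_like(rd);k[165:212,335:392]=rd[165:212,335:392];rect(k>0,.106)
a=cv2.resize(im[150:240,190:410],None,fx=3.6,fy=3.6,interpolation=cv2.INTER_CUBIC)
b=cv2.resize(cv2.imread('pics/scene0.png')[195:300,205:310],None,fx=2.4,fy=2.4,interpolation=cv2.INTER_CUBIC)
o=np.zeros((580,800,3),np.uint8);o[:a.shape[0],:a.shape[1]]=a[:,:800];o[326:326+b.shape[0],:b.shape[1]]=b
cv2.imwrite('pics/crop0.png',o)
E
```

```text
mat [297.14935065 171.80032468] 616 [[ 0.63381155 -0.00263259]]
deck [217.66216216 206.17567568] 74 [[0.49331255 0.24696799]]
((0.4933374226093292, 0.24624782800674438), (0.027050893753767014, 0.032488007098436356), 84.10875701904297) [[0.47600001096725464, 0.23399999737739563], [0.5080000162124634, 0.23100000619888306], [0.5109999775886536, 0.257999986410141], [0.4790000021457672, 0.26100000739097595]]
((0.5302028656005859, -0.2234145849943161), (0.14818254113197327, 0.15939438343048096), 14.061262130737305) [[0.4390000104904175, -0.164000004529953], [0.4779999852180481, -0.3190000057220459], [0.6209999918937683, -0.28299999237060547], [0.5830000042915344, -0.12800000607967377]]
((0.5574979186058044, -0.21275441348552704), (0.04324421286582947, 0.1341606229543686), 27.761445999145508) [[0.5070000290870667, -0.16300000250339508], [0.5699999928474426, -0.28200000524520874], [0.6079999804496765, -0.2619999945163727], [0.5450000166893005, -0.14300000667572021]]
```

View pics/crop0.png

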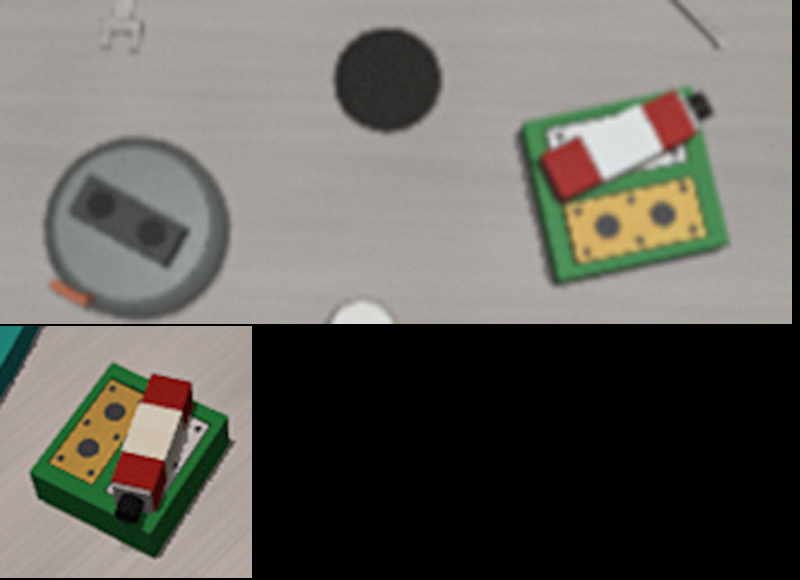

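Confirmed: the red tin with the white band and black cap lies over the aluminium plate in the far pocket. Next I'll go above it for a wrist view.

Run:
```python
from h import *
goal([.56,-.22,.33],.487)
c=calibration('wrist');print(c); s,t,M=tool(); print(M.round(2), M.T@(c['origin']-t), (M.T@R.from_rotvec(c['rotation']).as_matrix()).round(2))
C=cam('top')
for n,uv,z in(('grease',(290,243),.085),('flux',(324,127),.08),('bottle',(263,118),.15)):print(n,ray(C,uv,z))
```

```text
tool [ 0.1731 -0.6     0.2306] yaw_y -1.29 shift [ 3.18 -1.72 -0.66] roll 0.682 q6 -0.02
{'vertical_fov': 59.90212855465707, 'cx': 313.81887808227907, 'cy': 198.53741695978104, 'origin': array([ 0.24991218, -0.57904792,  0.3729572 ]), 'rotation': array([ 2.29571793, -1.72803846, -0.28046616])}
[[ 0.96  0.28 -0.  ]
 [ 0.28 -0.96  0.  ]
 [ 0.   -0.   -1.  ]] [ 0.0796107   0.00093761 -0.14234103] [[-0.   -0.95 -0.31]
 [ 1.   -0.   -0.  ]
 [-0.   -0.31  0.95]]
grease [[0.3827653  0.01073412]]
flux [[ 0.7728376  -0.08911952]]
bottle [[0.77477896 0.10898829]]
```

{"method": "apply_moves", "body": {
  "moves": [
    {"x": 0.3,"y": -0.15,"z": -0.3,"gripper": 85},
    {"x": 0.6,"y": -0.3,"z": -0.4,"gripper": 85},
    {"x": 0.8,"y": -0.4,"z": -0.6,"gripper": 85},
    {"x": 1,"y": -0.55,"z": -0.66,"gripper": 85},
    {"x": 1,"y": -0.55,"z": -0.66,"gripper": 85},
    {"x": 1,"y": -0.55,"z": -0.66,"gripper": 85},
    {"x": 1,"y": -0.55,"z": -0.66,"gripper": 85},
    {"x": 1,"y": -0.55,"z": -0.66,"gripper": 85}
  ]
}}

```text
$.moves[0]: bad value
```

{"method": "apply_moves", "body": {
  "moves": [
    {"x": 0.3,"y": -0.15,"gripper": 85},
    {"x": 0.6,"y": -0.3,"gripper": 85},
    {"x": 0.9,"y": -0.45,"gripper": 85},
    {"x": 1,"y": -0.55,"gripper": 85},
    {"x": 1,"y": -0.55,"gripper": 85},
    {"x": 1,"y": -0.55,"gripper": 85},
    {"x": 1,"y": -0.55,"gripper": 85},
    {"x": 1,"y": -0.55,"gripper": 85}
  ]
}}

```text
$.moves[0]: bad value
```

{"method": "apply_moves", "body": {
  "moves": [
    {"x": 0.3,"y": -0.15,"gripper": 85,"roll": 0.07},
    {"x": 0.6,"y": -0.3,"gripper": 85,"roll": 0.14},
    {"x": 0.9,"y": -0.45,"gripper": 85,"roll": 0.21},
    {"x": 1,"y": -0.62,"gripper": 85,"roll": 0.28},
    {"x": 1,"y": -0.62,"gripper": 85,"roll": 0.35},
    {"x": 1,"y": -0.62,"gripper": 85,"roll": 0.42},
    {"x": 1,"y": -0.62,"gripper": 85,"roll": 0.49},
    {"x": 1,"y": -0.62,"gripper": 85,"roll": 0.56}
  ]
}}

```text
$.moves[0]: bad value
```

Run:
```python
from h import *
goal([.555,-.2,.33],.487);print(sense()['t'])
```

```text
tool [ 0.1731 -0.6     0.2306] yaw_y -1.29 shift [ 3.185 -1.858 -0.66 ] roll 0.682 q6 -0.02
0.1
```

{"method": "apply_moves", "body": {
  "moves": [
    {"gripper": 85,"x": 0.3,"y": -0.15,"z": -0.3,"roll": 0},
    {"gripper": 85,"x": 0.6,"y": -0.3,"z": -0.4,"roll": 0},
    {"gripper": 85,"x": 0.8,"y": -0.4,"z": -0.6,"roll": 0},
    {"gripper": 85,"x": 1,"y": -0.55,"z": -0.66,"roll": 0},
    {"gripper": 85,"x": 1,"y": -0.55,"z": -0.66,"roll": 0},
    {"gripper": 85,"x": 1,"y": -0.55,"z": -0.66,"roll": 0},
    {"gripper": 85,"x": 1,"y": -0.55,"z": -0.66,"roll": 0},
    {"gripper": 85,"x": 1,"y": -0.55,"z": -0.66,"roll": 0}
  ]
}}

```text
t: 0.9
tool_pos: [0.2935, -0.4801, 0.3293]
orientation: [-3.11, -0.437, 0.001]
force: [1.2, -0.4, -0.0]
width: 0.0848
grasp_force: 0.0
```

{"method": "apply_moves", "body": {
  "moves": [
    {"gripper": 85,"x": 0.3,"y": -0.15,"z": 0,"roll": 0},
    {"gripper": 85,"x": 0.6,"y": -0.3,"z": 0,"roll": 0},
    {"gripper": 85,"x": 0.9,"y": -0.45,"z": 0,"roll": 0},
    {"gripper": 85,"x": 1,"y": -0.6,"z": 0,"roll": 0},
    {"gripper": 85,"x": 1,"y": -0.6,"z": 0,"roll": 0.07},
    {"gripper": 85,"x": 1,"y": -0.6,"z": 0,"roll": 0.14},
    {"gripper": 85,"x": 1,"y": -0.6,"z": 0,"roll": 0.21},
    {"gripper": 85,"x": 1,"y": -0.6,"z": 0,"roll": 0.28}
  ]
}}

```text
t: 1.7
tool_pos: [0.413, -0.3524, 0.3295]
orientation: [-3.109, 0.448, 0.002]
force: [0.5, -0.8, -0.2]
width: 0.0848
grasp_force: 0.0
```

Run:
```python
from h import *
goal([.555,-.2,.33],.487);print(sense()['t'])
```

```text
tool [ 0.413  -0.3524  0.3295] yaw_y -1.857 shift [ 0.621 -1.242 -0.004] roll 0.399 q6 1.13
1.7
```

{"method": "apply_moves", "body": {
  "moves": [
    {"gripper": 85,"x": 0.15,"y": -0.3,"z": 0,"roll": 0.06},
    {"gripper": 85,"x": 0.3,"y": -0.6,"z": 0,"roll": 0.13},
    {"gripper": 85,"x": 0.45,"y": -0.8,"z": 0,"roll": 0.2},
    {"gripper": 85,"x": 0.6,"y": -1,"z": 0,"roll": 0.27},
    {"gripper": 85,"x": 0.6,"y": -1,"z": 0,"roll": 0.34},
    {"gripper": 85,"x": 0.6,"y": -1,"z": 0,"roll": 0.4},
    {"gripper": 85,"x": 0.6,"y": -1,"z": 0,"roll": 0.4},
    {"gripper": 85,"x": 0.6,"y": -1,"z": 0,"roll": 0.4}
  ]
}}

```text
t: 2.5
tool_pos: [0.5411, -0.233, 0.3296]
orientation: [2.697, -1.612, -0.002]
force: [-0.1, -0.5, 0.1]
width: 0.085
grasp_force: 0.0
```

Run:
```python
from h import *
goal([.58,-.254,.066],.487);print(sense()['t'])
cv2.imwrite('pics/w1.png',grab_frame('wrist'))
np.save('w1.npy',np.array(cam('wrist'),dtype=object),allow_pickle=True)
```

```text
tool [ 0.5411 -0.233   0.3296] yaw_y -2.648 shift [ 0.247 -0.163  1.757] roll 0.003 q6 2.22
2.5
```

View pics/w1.png

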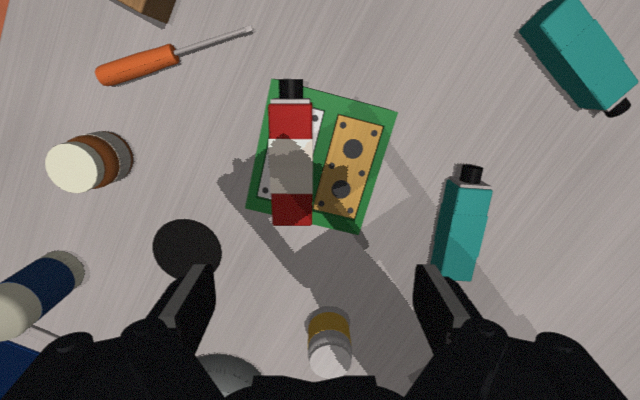

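The wrist view shows the tin's top face spanning about (269,103)–(312,225), with the cap at (290,88). The tray corners are near (274,80), (397,113), (359,234) and (247,207).

Run:
```python
from h import *
C=tuple(np.load('w1.npy',allow_pickle=True))
im=cv2.imread('pics/w1.png');hsv=cv2.cvtColor(im,cv2.COLOR_BGR2HSV)
rd=(((hsv[...,0]<8)|(hsv[...,0]>172))&(hsv[...,1]>140)).astype(np.uint8)
k=np.zeros_like(rd);k[90:240,260:325]=rd[90:240,260:325]
p=np.argwhere(k)[:,::-1];r=cv2.minAreaRect(ray(C,p,.106).astype(np.float32));print(r,cv2.boxPoints(r).round(4).tolist())
# tray fit: distance of mask boundary via corners
g=((hsv[...,0]>45)&(hsv[...,0]<80)&(hsv[...,1]>90)).astype(np.uint8)
g[:,:230]=0;g[:,410:]=0
p=np.argwhere(g)[:,::-1];h=cv2.convexHull(p.astype(np.int32));print(cv2.approxPolyDP(h,5,True)[:,0].tolist())
print(ray(C,[(274,80),(397,113),(359,234),(247,207)],.06).round(4).tolist())
# mat
print('mat',ray(C,[(153,249),(221,249),(187,219)],.003).round(4).tolist())
br=((hsv[...,0]>14)&(hsv[...,0]<28)&(hsv[...,1]>100)).astype(np.uint8);br[:90]=0;br[230:]=0;br[:,:315]=0;br[:,395:]=0
p=np.argwhere(br)[:,::-1];r=cv2.minAreaRect(ray(C,p,.06).astype(np.float32));print('brass',r)
```

```text
((0.5595033168792725, -0.21747146546840668), (0.044073186814785004, 0.13331753015518188), 28.071674346923828) [[0.5087000131607056, -0.16899999976158142], [0.571399986743927, -0.2867000102996826], [0.6103000044822693, -0.26589998602867126], [0.5475999712944031, -0.14830000698566437]]
[[402, 399], [230, 399], [246, 203], [272, 79], [397, 113], [409, 395]]
[[0.6194, -0.2877], [0.4781, -0.3225], [0.4392, -0.1702], [0.5826, -0.1355]]
mat [[0.6789, 0.015], [0.5894, -0.033], [0.6521, -0.0541]]
brass ((0.4971194565296173, -0.23750698566436768), (0.05583803728222847, 0.12030039727687836), 13.939263343811035)
```

{"method": "apply_moves", "body": {
  "moves": [
    {"gripper": 85,"x": 0.27,"y": -0.165,"z": 0.2,"roll": 0},
    {"gripper": 85,"x": 0.27,"y": -0.165,"z": 0.4,"roll": 0},
    {"gripper": 85,"x": 0.27,"y": -0.165,"z": 0.6,"roll": 0},
    {"gripper": 85,"x": 0.27,"y": -0.165,"z": 0.8,"roll": 0},
    {"gripper": 85,"x": 0.27,"y": -0.165,"z": 1,"roll": 0},
    {"gripper": 85,"x": 0.27,"y": -0.165,"z": 1,"roll": 0},
    {"gripper": 85,"x": 0.27,"y": -0.165,"z": 1,"roll": 0},
    {"gripper": 85,"x": 0.27,"y": -0.165,"z": 1,"roll": 0}
  ]
}}

```text
t: 3.35
tool_pos: [0.5835, -0.257, 0.1823]
orientation: [-2.695, 1.614, -0.004]
force: [0.1, 0.4, 0.6]
width: 0.0846
grasp_force: 0.0
```

{"method": "apply_moves", "body": {
  "moves": [
    {"gripper": 85,"x": 0,"y": 0,"z": 0.15,"roll": 0},
    {"gripper": 85,"x": 0,"y": 0,"z": 0.3,"roll": 0},
    {"gripper": 85,"x": 0,"y": 0,"z": 0.45,"roll": 0},
    {"gripper": 85,"x": 0,"y": 0,"z": 0.6,"roll": 0},
    {"gripper": 85,"x": 0,"y": 0,"z": 0.7,"roll": 0},
    {"gripper": 85,"x": 0,"y": 0,"z": 0.76,"roll": 0},
    {"gripper": 85,"x": 0,"y": 0,"z": 0.76,"roll": 0},
    {"gripper": 60,"x": 0,"y": 0,"z": 0.76,"roll": 0}
  ]
}}

```text
t: 4.15
tool_pos: [0.5832, -0.2566, 0.0673]
orientation: [-2.695, 1.614, -0.002]
force: [-0.2, -0.0, 0.4]
width: 0.0728
grasp_force: 0.0
```

{"method": "apply_moves", "body": {
  "moves": [
    {"gripper": 55,"x": 0,"y": 0,"z": 0,"roll": 0},
    {"gripper": 50,"x": 0,"y": 0,"z": 0,"roll": 0},
    {"gripper": 45,"x": 0,"y": 0,"z": 0,"roll": 0},
    {"gripper": 40,"x": 0,"y": 0,"z": 0,"roll": 0},
    {"gripper": 40,"x": 0,"y": 0,"z": 0,"roll": 0},
    {"gripper": 40,"x": 0,"y": 0,"z": 0,"roll": 0},
    {"gripper": 40,"x": 0,"y": 0,"z": 0,"roll": 0},
    {"gripper": 40,"x": 0,"y": 0,"z": 0,"roll": 0}
  ]
}}

```text
t: 4.95
tool_pos: [0.583, -0.2566, 0.0674]
orientation: [-2.695, 1.614, -0.002]
force: [-0.7, -0.7, 5.9]
width: 0.0457
grasp_force: 61.6
```

{"method": "apply_moves", "body": {
  "moves": [
    {"gripper": 40,"x": 0,"y": 0,"z": -0.1,"roll": 0},
    {"gripper": 40,"x": 0,"y": 0,"z": -0.25,"roll": 0},
    {"gripper": 40,"x": 0,"y": 0,"z": -0.4,"roll": 0},
    {"gripper": 40,"x": 0,"y": 0,"z": -0.55,"roll": 0},
    {"gripper": 40,"x": 0,"y": 0,"z": -0.7,"roll": 0},
    {"gripper": 40,"x": 0,"y": 0,"z": -0.85,"roll": 0},
    {"gripper": 40,"x": 0,"y": 0,"z": -1,"roll": 0},
    {"gripper": 40,"x": 0,"y": 0,"z": -1,"roll": 0}
  ]
}}

```text
t: 5.75
tool_pos: [0.5841, -0.257, 0.2202]
orientation: [-2.695, 1.614, -0.01]
force: [0.2, 0.3, -3.1]
width: 0.0456
grasp_force: 62.6
```

Run:
```python
from h import *
a=grab_frame('scene');b=grab_frame('wrist');cv2.imwrite('pics/top_l.png',grab_frame('top'))
o=np.zeros((600,800,3),np.uint8)
o[:320]=cv2.resize(a[130:290,150:550],None,fx=2,fy=2);o[320:600,:448]=cv2.resize(b,(448,280))
cv2.imwrite('pics/lift.png',o)
C=cam('scene');m=cv2.imread('pics/scene0.png')
hsv=cv2.cvtColor(m,cv2.COLOR_BGR2HSV);k=np.zeros((400,640),np.uint8);k[203:245,320:370]=hsv[203:245,320:370,2]<70
n,l,st,ce=cv2.connectedComponentsWithStats(k);i=1+st[1:,4].argmax();print('mat scene',ce[i],st[i],ray(C,ce[i],.003))
```

```text
mat scene [344.46620848 224.75601375] [327 210  36  31 873] [[ 0.63422687 -0.00493663]]
```

View pics/lift.png

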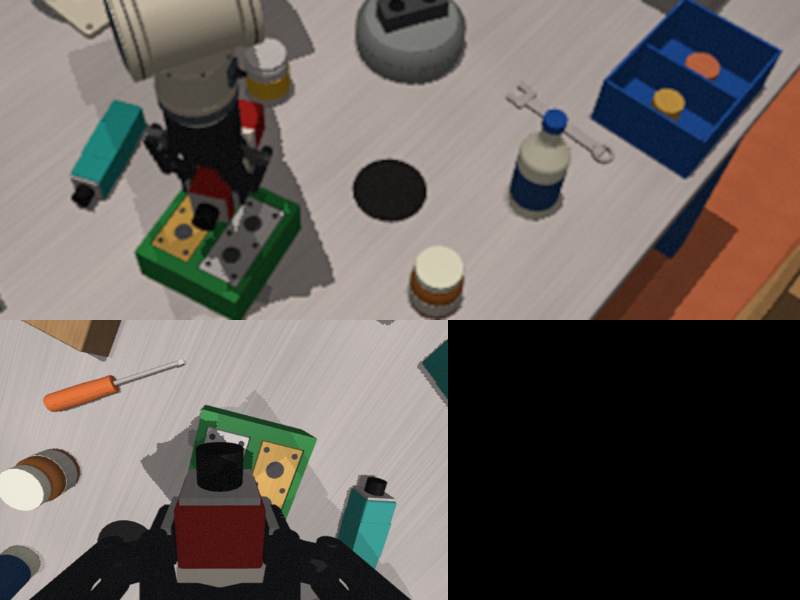

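The tin stayed level in the firm grip, so it won't droop from there. I'll set it back and regrip just the tip of the round cap. That is a short line contact with a larger gravity arm, so it should swing base-down when lifted.

{"method": "apply_moves", "body": {
  "moves": [
    {"gripper": 40,"x": 0,"y": 0,"z": 0.2,"roll": 0},
    {"gripper": 40,"x": 0,"y": 0,"z": 0.4,"roll": 0},
    {"gripper": 40,"x": 0,"y": 0,"z": 0.6,"roll": 0},
    {"gripper": 40,"x": 0,"y": 0,"z": 0.8,"roll": 0},
    {"gripper": 40,"x": 0,"y": 0,"z": 0.9,"roll": 0},
    {"gripper": 40,"x": 0,"y": 0,"z": 0.97,"roll": 0},
    {"gripper": 40,"x": 0,"y": 0,"z": 1,"roll": 0},
    {"gripper": 40,"x": 0,"y": 0,"z": 1,"roll": 0}
  ]
}}

```text
t: 6.7
tool_pos: [0.5828, -0.2564, 0.0674]
orientation: [-2.695, 1.614, -0.001]
force: [0.5, 1.5, -2.8]
width: 0.0455
grasp_force: 62.6
```

{"method": "apply_moves", "body": {
  "moves": [
    {"gripper": 50,"x": 0,"y": 0,"z": 0,"roll": 0},
    {"gripper": 60,"x": 0,"y": 0,"z": 0,"roll": 0},
    {"gripper": 75,"x": 0,"y": 0,"z": 0,"roll": 0},
    {"gripper": 75,"x": 0,"y": 0,"z": 0,"roll": 0},
    {"gripper": 75,"x": 0.1,"y": 0,"z": 0,"roll": 0},
    {"gripper": 60,"x": 0.2,"y": 0,"z": 0,"roll": 0},
    {"gripper": 50,"x": 0.25,"y": 0,"z": 0,"roll": 0},
    {"gripper": 50,"x": 0.25,"y": 0,"z": 0,"roll": 0}
  ]
}}

```text
t: 7.5
tool_pos: [0.601, -0.2911, 0.0663]
orientation: [-2.694, 1.616, -0.002]
force: [-0.6, 0.3, -0.1]
width: 0.0501
grasp_force: 0.0
```

Run:
```python
from h import *
s,t,M=tool();print(s['t'],t,s['width'])
cv2.imwrite('pics/w2.png',grab_frame('wrist'))
```

```text
7.5 [ 0.60101306 -0.29107206  0.06633774] 0.05013089766180032
```

View pics/w2.png

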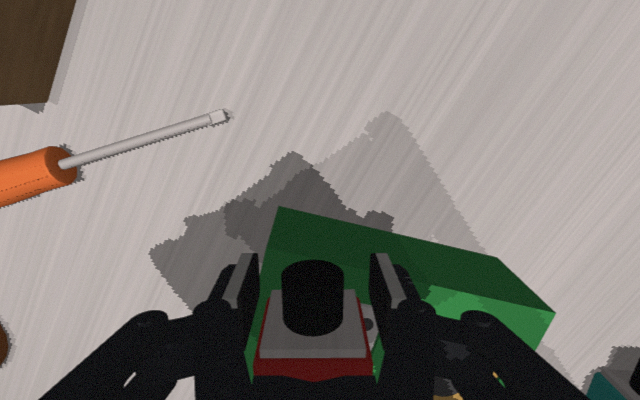

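The tin is back on the tray, and its cap at (313,298) sits between the fingers. I'll check where the cap tip lies relative to the pads.

Run:
```python
from h import *
C=cam('wrist');s,t,M=tool()
for uv,z in (((313,262),.096),((313,260),.083),((313,290),.106),((313,358),.106)):
    p=np.r_[ray(C,uv,z)[0],z];print(uv,z,p.round(4),(M.T@(p-t)).round(4))
```

```text
(313, 262) 0.096 [ 0.6089 -0.3081  0.096 ] [ 0.0199  0.0009 -0.0299]
(313, 260) 0.083 [ 0.606  -0.3026  0.083 ] [ 0.0137  0.0009 -0.0169]
(313, 290) 0.106 [ 0.6064 -0.3035  0.106 ] [ 0.0146  0.0009 -0.0399]
(313, 358) 0.106 [ 0.5929 -0.2781  0.106 ] [-0.0141  0.0009 -0.0399]
```

{"method": "apply_moves", "body": {
  "moves": [
    {"gripper": 40,"x": 0.07,"y": 0,"z": 0,"roll": 0},
    {"gripper": 30,"x": 0.07,"y": 0,"z": 0,"roll": 0},
    {"gripper": 20,"x": 0.07,"y": 0,"z": 0,"roll": 0},
    {"gripper": 20,"x": 0.07,"y": 0,"z": 0,"roll": 0},
    {"gripper": 20,"x": 0.07,"y": 0,"z": 0,"roll": 0},
    {"gripper": 20,"x": 0.07,"y": 0,"z": 0,"roll": 0},
    {"gripper": 20,"x": 0.07,"y": 0,"z": 0,"roll": 0},
    {"gripper": 20,"x": 0.07,"y": 0,"z": 0,"roll": 0}
  ]
}}

```text
t: 8.35
tool_pos: [0.6055, -0.2989, 0.0667]
orientation: [2.695, -1.614, 0.002]
force: [1.8, -4.0, 2.7]
width: 0.0229
grasp_force: 58.7
```

{"method": "apply_moves", "body": {
  "moves": [
    {"gripper": 20,"x": -0.02,"y": 0,"z": -0.08,"roll": 0},
    {"gripper": 20,"x": -0.05,"y": 0,"z": -0.18,"roll": 0},
    {"gripper": 20,"x": -0.1,"y": 0,"z": -0.29,"roll": 0},
    {"gripper": 20,"x": -0.15,"y": 0,"z": -0.4,"roll": 0},
    {"gripper": 20,"x": -0.21,"y": 0,"z": -0.5,"roll": 0},
    {"gripper": 20,"x": -0.3,"y": 0,"z": -0.6,"roll": 0},
    {"gripper": 20,"x": -0.4,"y": 0,"z": -0.7,"roll": 0},
    {"gripper": 20,"x": -0.4,"y": 0,"z": -0.72,"roll": 0}
  ]
}}

```text
t: 9.15
tool_pos: [0.5766, -0.2441, 0.177]
orientation: [-2.696, 1.612, -0.003]
force: [-0.6, -1.1, -3.2]
width: 0.0234
grasp_force: 59.9
```

Run:
```python
from h import *
a=grab_frame('scene');b=grab_frame('wrist')
o=np.zeros((600,800,3),np.uint8)
o[:320]=cv2.resize(a[130:290,150:550],None,fx=2,fy=2);o[320:600,:448]=cv2.resize(b,(448,280))
cv2.imwrite('pics/lift2.png',o)
```

```text
(no output)
```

View pics/lift2.png

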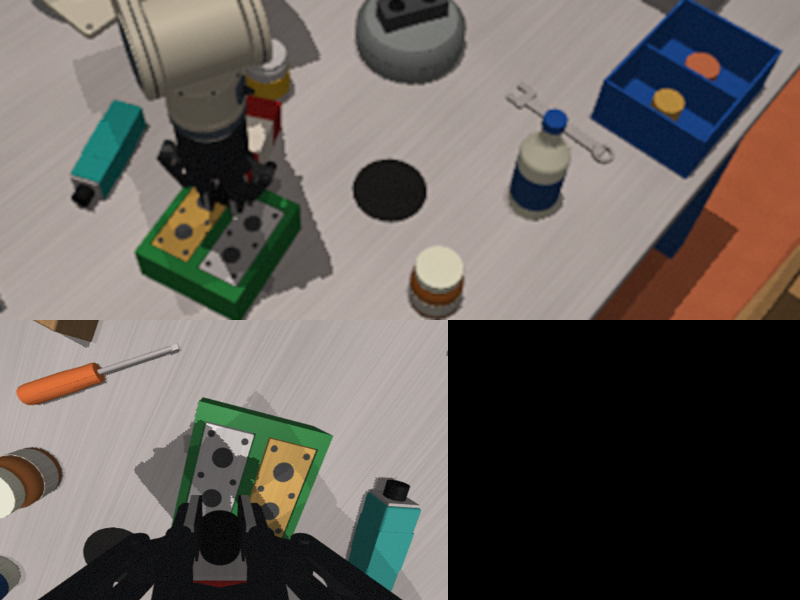

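The tin still hangs level: its full weight is carried, and the base end shows behind the gripper at (262,112). So I'll pivot it by force. Its base edge goes against the tray's left wall (vertical, 60 mm), then I raise the cap along an arc. That needs a turn of about 166° above the bench first.

{"method": "apply_moves", "body": {
  "moves": [
    {"gripper": 20,"x": 0,"y": 0,"z": -0.3,"roll": -0.07},
    {"gripper": 20,"x": -0.1,"y": 0,"z": -0.6,"roll": -0.14},
    {"gripper": 20,"x": -0.3,"y": -0.05,"z": -0.85,"roll": -0.21},
    {"gripper": 20,"x": -0.5,"y": -0.1,"z": -0.85,"roll": -0.28},
    {"gripper": 20,"x": -0.7,"y": -0.15,"z": -0.85,"roll": -0.35},
    {"gripper": 20,"x": -0.9,"y": -0.15,"z": -0.85,"roll": -0.42},
    {"gripper": 20,"x": -0.9,"y": -0.15,"z": -0.85,"roll": -0.49},
    {"gripper": 20,"x": -0.9,"y": -0.15,"z": -0.85,"roll": -0.56}
  ]
}}

```text
t: 10.05
tool_pos: [0.5325, -0.1153, 0.3014]
orientation: [-3.14, -0.075, 0.001]
force: [0.5, 0.4, -3.9]
width: 0.0235
grasp_force: 64.3
```

{"method": "apply_moves", "body": {
  "moves": [
    {"gripper": 20,"x": 0,"y": 0,"z": 0,"roll": -0.07},
    {"gripper": 20,"x": 0,"y": 0,"z": 0,"roll": -0.14},
    {"gripper": 20,"x": 0,"y": 0,"z": 0,"roll": -0.21},
    {"gripper": 20,"x": 0,"y": 0,"z": 0,"roll": -0.28},
    {"gripper": 20,"x": 0,"y": 0,"z": 0,"roll": -0.35},
    {"gripper": 20,"x": 0,"y": 0,"z": 0,"roll": -0.42},
    {"gripper": 20,"x": 0,"y": 0,"z": 0,"roll": -0.49},
    {"gripper": 20,"x": 0,"y": 0,"z": 0,"roll": -0.56}
  ]
}}

```text
t: 10.85
tool_pos: [0.5327, -0.1162, 0.3011]
orientation: [-2.622, -1.729, 0.001]
force: [-0.7, -0.2, -3.1]
width: 0.0235
grasp_force: 64.3
```

Run:
```python
from h import *
goal([.495,.03,.2],.2450);s,t,M=tool();print(M[:,0],s['t'],s['width'],s['force'],s['torque'])
a=grab_frame('top');b=grab_frame('wrist');c=grab_frame('scene')
o=np.zeros((600,800,3),np.uint8)
o[:300,:400]=cv2.resize(a[120:270,200:400],None,fx=2,fy=2);o[:300,400:]=cv2.resize(c[110:260,200:400],None,fx=2,fy=2);o[320:600,:448]=cv2.resize(b,(448,280))
cv2.imwrite('pics/turn.png',o)
```

```text
tool [ 0.5327 -0.1162  0.3011] yaw_y -0.405 shift [ 0.797 -0.614  0.675] roll -0.325 q6 0.17
[3.93865777e-01 9.19167953e-01 1.56213478e-04] 10.85 0.02353319469780135 [-0.73478324 -0.1775017  -3.10700245] [ 0.25491278 -0.11792772  0.00628156]
```

View pics/turn.png

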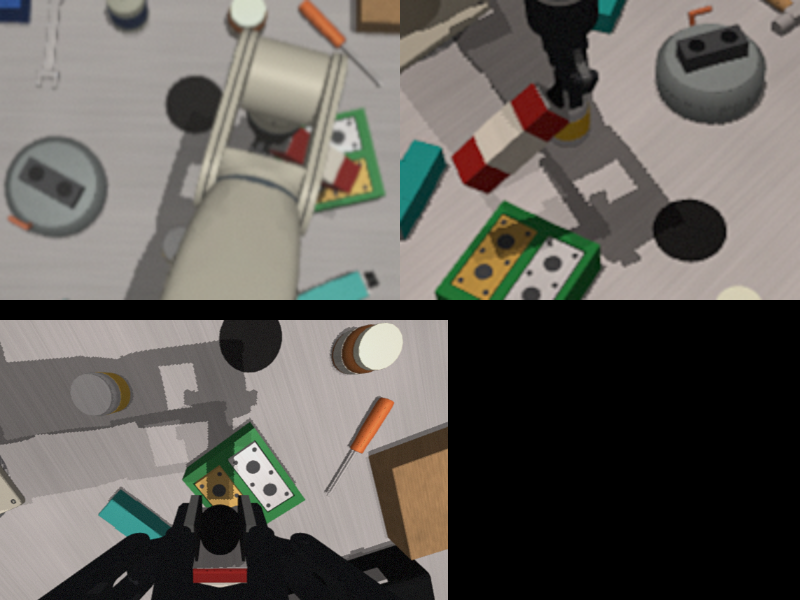

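In the scene view the held tin spans roughly (227,187)–(285,170), and it looks tilted somewhat. I'll fit the angle.

```bash
cat >> h.py <<'E'
def tin(C,th,s,dx=0):
    _,t,M=tool(); G=t+[0,0,.0163]; b=-M[:,0]; ax=-(b*np.cos(th)-np.array([0,0,1])*np.sin(th)) # base->cap
    up=np.cross(ax,M[:,1]);P=[]
    for h in(0,.14):
        for i in(-1,1):
            for j in(-1,1): P.append(G+ax*(h-s)+M[:,1]*.023*i+up*.023*j)
    return proj(C,P)
E
python3 - <<'E'
from h import *
C=cam('scene')
obs=np.array([[236,207.5],[227.5,187.5],[254,194],[267.5,152.5],[285,170]])
best=[]
for d in range(-20,80,5):
    for s in(.145,.150,.155,.16):
        p=tin(C,np.radians(d),s)
        e=np.mean([np.linalg.norm(p-o,axis=1).min() for o in obs]);best.append((e,d,s))
print(sorted(best)[:5]);print(tin(C,np.radians(sorted(best)[0][1]),.155).round(0).tolist())
E
```

```text
[(np.float64(4.557810020164116), 45, 0.16), (np.float64(4.861899553043056), 40, 0.16), (np.float64(5.236811946134002), 50, 0.16), (np.float64(5.504423947002829), 45, 0.155), (np.float64(5.6236717194799315), 40, 0.155)]
[[233.0, 189.0], [248.0, 193.0], [239.0, 204.0], [254.0, 207.0], [269.0, 149.0], [283.0, 154.0], [277.0, 163.0], [291.0, 168.0]]
```

Run:
```python
from h import *
C=cam('wrist');_,t,M=tool();b=-M[:,0];z=np.array([0,0,1.])
for d in range(0,70,10):
    th=np.radians(d);ax=-(b*np.cos(th)-z*np.sin(th));up=np.cross(ax,M[:,1]);up*=np.sign(up[2]);G=t+.0163*z;s=.155
    print(d,proj(C,[G+ax*(.14-s)+.023*up+.023*M[:,1],G+ax*(.14-s)+.023*up-.023*M[:,1],G+ax*(.16-s),G+ax*(.16-s)+.013*up,G+ax*(.16-s)-.013*up,G+ax*(.09-s)+.023*up]).round(0).tolist())
```

```text
0 [[377.0, 354.0], [252.0, 354.0], [314.0, 273.0], [314.0, 291.0], [314.0, 258.0], [314.0, 452.0]]
10 [[375.0, 356.0], [254.0, 356.0], [314.0, 275.0], [314.0, 298.0], [314.0, 255.0], [314.0, 431.0]]
20 [[373.0, 356.0], [256.0, 356.0], [314.0, 276.0], [314.0, 304.0], [314.0, 253.0], [314.0, 408.0]]
30 [[371.0, 354.0], [258.0, 354.0], [314.0, 278.0], [314.0, 309.0], [314.0, 251.0], [314.0, 386.0]]
40 [[369.0, 349.0], [260.0, 349.0], [314.0, 280.0], [314.0, 313.0], [314.0, 250.0], [314.0, 364.0]]
50 [[368.0, 343.0], [261.0, 343.0], [314.0, 282.0], [314.0, 316.0], [314.0, 251.0], [314.0, 342.0]]
60 [[366.0, 336.0], [263.0, 336.0], [314.0, 285.0], [314.0, 318.0], [314.0, 252.0], [314.0, 320.0]]
```

{"method": "apply_moves", "body": {
  "moves": [
    {"gripper": 20,"x": 0.25,"y": -0.2,"z": 0,"roll": -0.07},
    {"gripper": 20,"x": 0.5,"y": -0.4,"z": 0,"roll": -0.14},
    {"gripper": 20,"x": 0.75,"y": -0.6,"z": 0,"roll": -0.21},
    {"gripper": 20,"x": 0.8,"y": -0.61,"z": 0,"roll": -0.28},
    {"gripper": 20,"x": 0.8,"y": -0.61,"z": 0.1,"roll": -0.325},
    {"gripper": 20,"x": 0.8,"y": -0.61,"z": 0.4,"roll": -0.325},
    {"gripper": 20,"x": 0.8,"y": -0.61,"z": 0.67,"roll": -0.325},
    {"gripper": 20,"x": 0.8,"y": -0.61,"z": 0.67,"roll": -0.325}
  ]
}}

```text
t: 11.8
tool_pos: [0.4927, 0.0304, 0.1966]
orientation: [-1.939, -2.461, 0.011]
force: [-2.0, 0.9, -3.7]
width: 0.0235
grasp_force: 66.0
```

Run:
```python
from h import *
goal([.491,.018,.109],.245);s,t,M=tool();b=-M[:,0];z=np.array([0,0,1.])
print(s['t'],s['width'],s['force'].round(2),s['torque'].round(3))
im=grab_frame('scene');C=cam('scene')
h=cv2.cvtColor(im,cv2.COLOR_BGR2HSV)
m=(((h[...,0]<8)|(h[...,0]>172))&(h[...,1]>130)).astype(np.uint8);m[:130]=0;m[260:]=0;m[:,:180]=0;m[:,360:]=0
n,l,st,ce=cv2.connectedComponentsWithStats(m);print(st[1:][st[1:,4]>40].tolist(),ce[1:][st[1:,4]>40].round(1).tolist())
for d in range(0,91,15):
    th=np.radians(d);ax=-(b*np.cos(th)-z*np.sin(th));G=t+.0163*z;s=.155
    print(d,proj(C,[G+ax*(.02-s),G+ax*(.12-s)]).round(0).tolist())
```

```text
tool [0.4927 0.0304 0.1966] yaw_y 0.236 shift [-0.079 -0.024  0.584] roll -0.004 q6 -0.2
11.8 0.023513753016723222 [-2.03  0.89 -3.74] [ 0.319  0.14  -0.053]
[[296, 147, 25, 19, 287], [282, 181, 25, 20, 294]] [[308.0, 156.4], [293.3, 191.5]]
0 [[289.0, 177.0], [309.0, 150.0]]
15 [[290.0, 184.0], [309.0, 152.0]]
30 [[293.0, 188.0], [310.0, 153.0]]
45 [[298.0, 189.0], [311.0, 154.0]]
60 [[303.0, 187.0], [312.0, 153.0]]
75 [[309.0, 181.0], [314.0, 152.0]]
90 [[316.0, 174.0], [315.0, 150.0]]
```

{"method": "apply_moves", "body": {
  "moves": [
    {"gripper": 20,"x": 0,"y": -0.02,"z": 0.25,"roll": 0},
    {"gripper": 20,"x": -0.04,"y": -0.02,"z": 0.5,"roll": 0},
    {"gripper": 20,"x": -0.08,"y": -0.02,"z": 0.58,"roll": 0},
    {"gripper": 20,"x": -0.12,"y": -0.02,"z": 0.58,"roll": 0},
    {"gripper": 20,"x": -0.16,"y": -0.02,"z": 0.58,"roll": 0},
    {"gripper": 20,"x": -0.2,"y": -0.02,"z": 0.58,"roll": 0},
    {"gripper": 20,"x": -0.24,"y": -0.02,"z": 0.58,"roll": 0},
    {"gripper": 20,"x": -0.27,"y": -0.02,"z": 0.58,"roll": 0}
  ]
}}

```text
t: 12.65
tool_pos: [0.5035, -0.0071, 0.116]
orientation: [-1.942, -2.465, -0.007]
force: [-9.3, 41.5, 20.8]
width: 0.0229
grasp_force: 68.7
```

{"method": "apply_moves", "body": {
  "moves": [
    {"gripper": 20,"x": 0,"y": 0,"z": -0.06,"roll": 0},
    {"gripper": 20,"x": -0.02,"y": 0,"z": -0.11,"roll": 0},
    {"gripper": 20,"x": -0.06,"y": 0,"z": -0.16,"roll": 0},
    {"gripper": 20,"x": -0.11,"y": 0,"z": -0.22,"roll": 0},
    {"gripper": 20,"x": -0.15,"y": 0,"z": -0.26,"roll": 0},
    {"gripper": 20,"x": -0.19,"y": 0,"z": -0.3,"roll": 0},
    {"gripper": 20,"x": -0.23,"y": 0,"z": -0.33,"roll": 0},
    {"gripper": 20,"x": -0.26,"y": 0,"z": -0.35,"roll": 0}
  ]
}}

```text
t: 13.45
tool_pos: [0.5128, -0.0478, 0.1673]
orientation: [-1.94, -2.47, -0.001]
force: [0.9, 4.5, -2.7]
width: 0.0233
grasp_force: 76.0
```

```bash
cat > ang.py <<'E'
from h import *
s,t,M=tool();b=-M[:,0];z=np.array([0,0,1.])
print(s['t'],t,s['width'],s['force'].round(2),s['torque'].round(3))
im=grab_frame('scene');C=cam('scene')
h=cv2.cvtColor(im,cv2.COLOR_BGR2HSV)
m=(((h[...,0]<8)|(h[...,0]>172))&(h[...,1]>130)).astype(np.uint8);m[:100]=0;m[270:]=0;m[:,:180]=0;m[:,400:]=0
n,l,st,ce=cv2.connectedComponentsWithStats(m);print(st[1:][st[1:,4]>40].tolist(),ce[1:][st[1:,4]>40].round(1).tolist())
for d in range(30,106,15):
    th=np.radians(d);ax=-(b*np.cos(th)-z*np.sin(th));G=t+.0163*z;s=.155
    print(d,proj(C,[G+ax*(.02-s),G+ax*(.12-s)]).round(0).tolist())
E
python3 ang.py
```

```text
13.45 [ 0.51282466 -0.04777136  0.16726899] 0.023305299649781508 [ 0.94  4.51 -2.68] [ 1.168 -0.246  0.267]
[[285, 177, 24, 18, 274], [277, 210, 23, 17, 237]] [[295.8, 185.6], [287.4, 218.4]]
30 [[278.0, 218.0], [295.0, 182.0]]
45 [[283.0, 218.0], [296.0, 182.0]]
60 [[289.0, 215.0], [297.0, 182.0]]
75 [[295.0, 209.0], [299.0, 180.0]]
90 [[302.0, 201.0], [301.0, 178.0]]
105 [[308.0, 191.0], [303.0, 175.0]]
```

{"method": "apply_moves", "body": {
  "moves": [
    {"gripper": 20,"x": 0.06,"y": 0,"z": 0,"roll": 0},
    {"gripper": 20,"x": 0.06,"y": 0,"z": 0.16,"roll": 0},
    {"gripper": 20,"x": 0,"y": 0,"z": 0.16,"roll": 0},
    {"gripper": 20,"x": -0.07,"y": 0,"z": 0.13,"roll": 0},
    {"gripper": 20,"x": -0.13,"y": 0,"z": 0.09,"roll": 0},
    {"gripper": 20,"x": -0.19,"y": 0,"z": 0.05,"roll": 0},
    {"gripper": 20,"x": -0.25,"y": 0,"z": 0.02,"roll": 0},
    {"gripper": 20,"x": -0.32,"y": 0,"z": 0,"roll": 0}
  ]
}}

```text
t: 14.3
tool_pos: [0.5248, -0.0949, 0.1679]
orientation: [1.939, 2.47, 0.001]
force: [-2.0, 2.8, -1.0]
width: 0.0232
grasp_force: 76.8
```

```bash
python3 ang.py
```

```text
14.3 [ 0.52477619 -0.09489976  0.16790846] 0.023231196474724918 [-2.02  2.76 -1.  ] [ 0.851  0.685 -0.15 ]
[[279, 187, 24, 19, 240], [278, 215, 22, 14, 109]] [[289.8, 196.9], [289.4, 222.2]]
30 [[268.0, 232.0], [285.0, 195.0]]
45 [[273.0, 232.0], [286.0, 196.0]]
60 [[280.0, 228.0], [288.0, 195.0]]
75 [[286.0, 222.0], [290.0, 193.0]]
90 [[293.0, 213.0], [291.0, 191.0]]
105 [[299.0, 203.0], [293.0, 188.0]]
```

{"method": "apply_moves", "body": {
  "moves": [
    {"gripper": 20,"x": -0.06,"y": 0,"z": -0.02,"roll": 0},
    {"gripper": 20,"x": -0.12,"y": 0,"z": -0.03,"roll": 0},
    {"gripper": 20,"x": -0.17,"y": 0,"z": -0.04,"roll": 0},
    {"gripper": 20,"x": -0.17,"y": 0,"z": -0.04,"roll": 0},
    {"gripper": 20,"x": 0,"y": 0,"z": -0.04,"roll": 0},
    {"gripper": 20,"x": 0.2,"y": 0,"z": -0.2,"roll": 0},
    {"gripper": 20,"x": 0.4,"y": 0,"z": -0.3,"roll": 0},
    {"gripper": 20,"x": 0.4,"y": 0,"z": -0.3,"roll": 0}
  ]
}}

```text
t: 15.15
tool_pos: [0.5106, -0.0339, 0.2138]
orientation: [1.934, 2.471, 0.003]
force: [-0.0, -0.5, -4.2]
width: 0.023
grasp_force: 79.2
```

```bash
python3 ang.py; python3 -c "
from h import *
goal([.634,-.005,.185])"
```

```text
15.15 [ 0.51064371 -0.03385116  0.21376423] 0.023038033786918953 [-0.02 -0.52 -4.15] [-0.188 -0.008 -0.005]
[[293, 158, 22, 18, 225], [292, 184, 22, 18, 177]] [[303.4, 167.5], [302.2, 193.4]]
30 [[280.0, 203.0], [297.0, 167.0]]
45 [[285.0, 204.0], [298.0, 167.0]]
60 [[291.0, 201.0], [300.0, 167.0]]
75 [[298.0, 195.0], [302.0, 165.0]]
90 [[304.0, 187.0], [303.0, 163.0]]
105 [[311.0, 177.0], [305.0, 160.0]]
tool [ 0.5107 -0.035   0.2129] yaw_y 0.243 shift [-0.003  0.845  0.189] roll 0 q6 -0.33
```

{"method": "apply_moves", "body": {
  "moves": [
    {"gripper": 20,"x": 0.1,"y": 0.25,"z": 0,"roll": 0},
    {"gripper": 20,"x": 0.1,"y": 0.5,"z": 0,"roll": 0},
    {"gripper": 20,"x": 0.1,"y": 0.75,"z": 0.1,"roll": 0},
    {"gripper": 20,"x": 0.1,"y": 0.845,"z": 0.2,"roll": 0},
    {"gripper": 20,"x": 0.1,"y": 0.845,"z": 0.3,"roll": 0},
    {"gripper": 20,"x": 0.1,"y": 0.845,"z": 0.36,"roll": 0},
    {"gripper": 20,"x": 0.1,"y": 0.845,"z": 0.41,"roll": 0},
    {"gripper": 20,"x": 0.1,"y": 0.845,"z": 0.43,"roll": 0}
  ]
}}

```text
t: 16.0
tool_pos: [0.6283, 0.0084, 0.1464]
orientation: [-1.939, -2.47, 0.002]
force: [-0.3, 0.3, -3.5]
width: 0.0233
grasp_force: 79.1
```

{"method": "apply_moves", "body": {
  "moves": [
    {"gripper": 20,"x": 0,"y": 0,"z": 0.02,"roll": 0},
    {"gripper": 20,"x": 0,"y": 0,"z": 0.03,"roll": 0},
    {"gripper": 20,"x": 0,"y": 0,"z": 0.04,"roll": 0},
    {"gripper": 20,"x": 0,"y": 0,"z": 0.05,"roll": 0},
    {"gripper": 20,"x": 0,"y": 0,"z": 0.06,"roll": 0},
    {"gripper": 20,"x": 0,"y": 0,"z": 0.06,"roll": 0},
    {"gripper": 20,"x": 0,"y": 0,"z": 0.06,"roll": 0},
    {"gripper": 20,"x": 0,"y": 0,"z": 0.06,"roll": 0}
  ]
}}

```text
t: 16.8
tool_pos: [0.6318, 0.0079, 0.1448]
orientation: [1.936, 2.467, 0.005]
force: [-8.3, -3.4, 32.9]
width: 0.0231
grasp_force: 83.8
```

```bash
python3 ang.py
```

```text
16.8 [0.6318219  0.00794637 0.14483999] 0.023129917057397642 [-8.34 -3.38 32.9 ] [-0.543  2.363  0.085]
[[338, 189, 23, 19, 199], [334, 214, 23, 17, 175]] [[348.3, 199.5], [344.4, 223.2]]
30 [[328.0, 236.0], [344.0, 200.0]]
45 [[331.0, 235.0], [345.0, 200.0]]
60 [[336.0, 232.0], [346.0, 199.0]]
75 [[342.0, 225.0], [348.0, 198.0]]
90 [[347.0, 217.0], [349.0, 195.0]]
105 [[353.0, 207.0], [351.0, 193.0]]
```

{"method": "apply_moves", "body": {
  "moves": [
    {"gripper": 20,"x": 0,"y": 0,"z": -0.03,"roll": 0},
    {"gripper": 20,"x": -0.03,"y": 0,"z": -0.04,"roll": 0},
    {"gripper": 20,"x": -0.06,"y": 0,"z": -0.045,"roll": 0},
    {"gripper": 20,"x": -0.09,"y": 0,"z": -0.05,"roll": 0},
    {"gripper": 20,"x": -0.1,"y": 0,"z": -0.05,"roll": 0},
    {"gripper": 20,"x": -0.1,"y": 0,"z": -0.05,"roll": 0},
    {"gripper": 20,"x": -0.1,"y": 0,"z": -0.05,"roll": 0},
    {"gripper": 20,"x": -0.1,"y": 0,"z": -0.05,"roll": 0}
  ]
}}

```text
t: 17.65
tool_pos: [0.6329, -0.0056, 0.1455]
orientation: [-1.939, -2.471, 0.0]
force: [0.3, 0.3, -3.4]
width: 0.0234
grasp_force: 79.1
```

```bash
python3 ang.py
```

```text
17.65 [ 0.6329421  -0.00555249  0.14551768] 0.023420728445325726 [ 0.29  0.26 -3.43] [ 0.025 -0.092 -0.055]
[[335, 193, 23, 19, 205], [332, 217, 23, 18, 181]] [[345.5, 202.9], [342.0, 226.8]]
30 [[324.0, 239.0], [341.0, 203.0]]
45 [[328.0, 239.0], [342.0, 203.0]]
60 [[333.0, 235.0], [343.0, 202.0]]
75 [[339.0, 228.0], [344.0, 201.0]]
90 [[344.0, 220.0], [346.0, 199.0]]
105 [[350.0, 210.0], [348.0, 196.0]]
```

{"method": "apply_moves", "body": {
  "moves": [
    {"gripper": 20,"x": 0.08,"y": 0,"z": 0,"roll": 0},
    {"gripper": 20,"x": 0.08,"y": 0,"z": 0,"roll": 0},
    {"gripper": 20,"x": 0.08,"y": 0,"z": 0.025,"roll": 0},
    {"gripper": 20,"x": 0.08,"y": 0,"z": 0.025,"roll": 0},
    {"gripper": 20,"x": 0.04,"y": 0,"z": 0.025,"roll": 0},
    {"gripper": 20,"x": 0,"y": 0,"z": 0.025,"roll": 0},
    {"gripper": 20,"x": -0.03,"y": 0,"z": 0.025,"roll": 0},
    {"gripper": 20,"x": -0.03,"y": 0,"z": 0.025,"roll": 0}
  ]
}}

```text
t: 18.5
tool_pos: [0.6352, -0.0093, 0.1438]
orientation: [1.94, 2.47, 0.004]
force: [-2.1, 4.4, 7.1]
width: 0.0235
grasp_force: 80.9
```

```bash
python3 ang.py
```

```text
18.5 [ 0.63515015 -0.0093426   0.14377165] 0.02347354561460214 [-2.13  4.37  7.06] [1.199 0.368 0.053]
[[335, 194, 23, 19, 186], [333, 214, 24, 19, 158]] [[346.1, 203.9], [344.1, 225.0]]
30 [[324.0, 241.0], [341.0, 205.0]]
45 [[328.0, 240.0], [341.0, 205.0]]
60 [[333.0, 237.0], [343.0, 204.0]]
75 [[338.0, 230.0], [344.0, 203.0]]
90 [[344.0, 222.0], [346.0, 200.0]]
105 [[350.0, 211.0], [347.0, 198.0]]
```

{"method": "apply_moves", "body": {
  "moves": [
    {"gripper": 24,"x": -0.03,"y": 0,"z": 0,"roll": 0},
    {"gripper": 28,"x": -0.03,"y": 0,"z": 0,"roll": 0},
    {"gripper": 36,"x": -0.03,"y": 0,"z": 0,"roll": 0},
    {"gripper": 50,"x": -0.03,"y": 0,"z": 0,"roll": 0},
    {"gripper": 60,"x": -0.03,"y": 0,"z": 0,"roll": 0},
    {"gripper": 60,"x": -0.03,"y": 0,"z": -0.3,"roll": 0},
    {"gripper": 60,"x": -0.03,"y": 0,"z": -0.6,"roll": 0},
    {"gripper": 60,"x": -0.03,"y": 0,"z": -1,"roll": 0}
  ]
}}

```text
t: 19.35
tool_pos: [0.6344, -0.0144, 0.2825]
orientation: [-1.938, -2.47, 0.002]
force: [1.1, -0.0, -0.1]
width: 0.0599
grasp_force: 0.0
```

Run:
```python
from h import *
a=grab_frame('top');b=grab_frame('wrist');c=grab_frame('scene')
o=np.zeros((600,800,3),np.uint8)
o[:300,:400]=cv2.resize(a[120:270,200:400],None,fx=2,fy=2);o[:300,400:]=cv2.resize(c[110:260,200:400],None,fx=2,fy=2);o[320:600,:448]=cv2.resize(b,(448,280))
cv2.imwrite('pics/rel.png',o);cv2.imwrite('pics/rel_scene.png',c);cv2.imwrite('pics/rel_w.png',b);np.save('rel.npy',np.array(cam('wrist'),dtype=object))
```

```text
(no output)
```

View pics/rel.png

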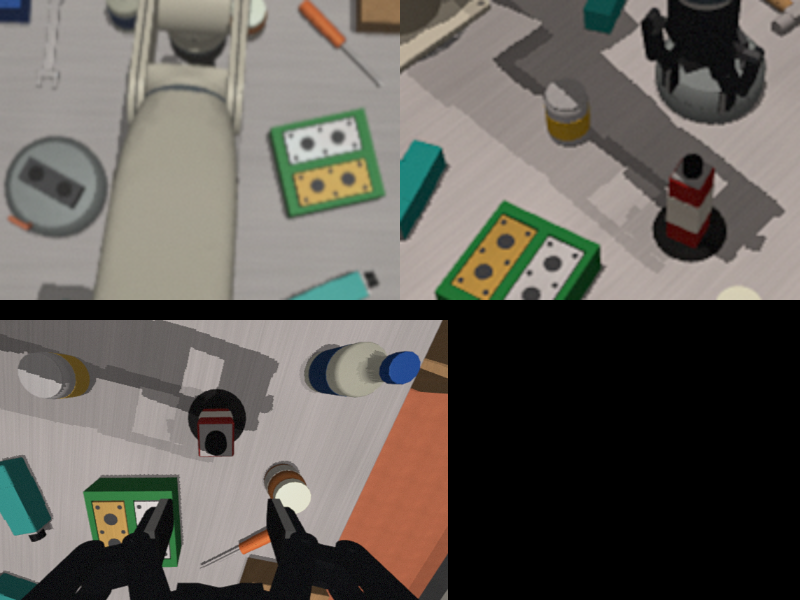

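The tin stands upright on the mat (scene view, full-frame about (345,205)), close to the mat centre. Both plates are flush, with the aluminium one in the far pocket. Next I'll press its left (+y) end.

{"method": "apply_moves", "body": {
  "moves": [
    {"gripper": 40,"x": -0.3,"y": -0.25,"z": 0,"roll": 0},
    {"gripper": 10,"x": -0.55,"y": -0.5,"z": 0,"roll": 0},
    {"gripper": 0,"x": -0.8,"y": -0.7,"z": 0.2,"roll": 0},
    {"gripper": 0,"x": -0.9,"y": -0.77,"z": 0.5,"roll": 0},
    {"gripper": 0,"x": -0.9,"y": -0.77,"z": 0.8,"roll": 0},
    {"gripper": 0,"x": -0.9,"y": -0.77,"z": 1,"roll": 0},
    {"gripper": 0,"x": -0.9,"y": -0.77,"z": 1,"roll": 0},
    {"gripper": 0,"x": -0.9,"y": -0.77,"z": 1,"roll": 0}
  ]
}}

```text
t: 20.3
tool_pos: [0.5546, -0.1727, 0.1314]
orientation: [-1.938, -2.47, 0.001]
force: [0.2, 0.1, 0.9]
width: -0.0001
grasp_force: 0.0
```

Run:
```python
from h import *
goal([.555,-.1736,.08],.245);print(sense()['t'],sense()['width'])
# tin & tray & deck checks from stored scene
im=cv2.imread('pics/rel_scene.png');C=cam('scene');h=cv2.cvtColor(im,cv2.COLOR_BGR2HSV)
al=((h[...,1]<40)&(h[...,2]>150)).astype(np.uint8)
top=cv2.imread('pics/rel.png')
C2=cam('top')
t0=grab_frame('top');cv2.imwrite('pics/top2.png',t0)
hh=cv2.cvtColor(cv2.imread('pics/top0.png'),cv2.COLOR_BGR2HSV)
def rect(im,C,box,f,z,name):
    h=cv2.cvtColor(im,cv2.COLOR_BGR2HSV);m=f(h).astype(np.uint8);k=np.zeros_like(m);x0,y0,x1,y1=box;k[y0:y1,x0:x1]=m[y0:y1,x0:x1]
    n,l,st,ce=cv2.connectedComponentsWithStats(k);i=1+st[1:,4].argmax();p=np.argwhere(cv2.morphologyEx((l==i).astype(np.uint8),cv2.MORPH_CLOSE,np.ones((7,7))))[:,::-1]
    r=cv2.minAreaRect(ray(C,p,z).astype(np.float32));print(name,np.round(r[0],4),np.round(r[1],4),round(r[2],1))
br=lambda h:(h[...,0]>14)&(h[...,0]<28)&(h[...,1]>100)
rect(im,C,(205,190,310,270),br,.06,'brass scene')
rect(cv2.imread('pics/top0.png'),C2,(320,160,405,240),br,.06,'brass top')
for nm,img,CC,box in(('top',cv2.imread('pics/top0.png'),C2,(205,190,250,232)),('scene',cv2.imread('pics/scene0.png'),C,(325,112,385,150))):
    for thr in (75,90):
        rect(img,CC,box,lambda h:h[...,2]<thr,.095,f'deck {nm}{thr}')
```

```text
tool [ 0.5546 -0.1727  0.1314] yaw_y 0.24 shift [-0.007  0.002  0.343] roll -0.002 q6 -0.56
20.3 -0.0001423987263102384
brass scene [ 0.4959 -0.2358] [0.0553 0.1214] 14.0
brass top [ 0.4987 -0.2332] [0.0582 0.1209] 13.4
deck top75 [0.4933 0.2462] [0.0271 0.0325] 84.1
deck top90 [0.4782 0.2212] [0.1021 0.0375] 63.3
deck scene75 [0.4872 0.2114] [0.1105 0.0638] 62.5
deck scene90 [0.4877 0.2119] [0.1125 0.0663] 62.3
```

{"method": "apply_moves", "body": {
  "moves": [
    {"gripper": 0,"x": 0,"y": 0,"z": 0.25,"roll": 0},
    {"gripper": 0,"x": 0,"y": 0,"z": 0.42,"roll": 0},
    {"gripper": 0,"x": 0,"y": 0,"z": 0.47,"roll": 0},
    {"gripper": 0,"x": 0,"y": 0,"z": 0.51,"roll": 0},
    {"gripper": 0,"x": 0,"y": 0,"z": 0.55,"roll": 0},
    {"gripper": 0,"x": 0,"y": 0,"z": 0.59,"roll": 0},
    {"gripper": 0,"x": 0,"y": 0,"z": 0.63,"roll": 0},
    {"gripper": 0,"x": 0,"y": 0,"z": 0.67,"roll": 0}
  ]
}}

```text
t: 21.15
tool_pos: [0.5561, -0.1731, 0.0338]
orientation: [1.939, 2.47, 0.001]
force: [-18.7, 9.5, 81.0]
width: -0.0001
grasp_force: 35.8
```

{"method": "apply_moves", "body": {
  "moves": [
    {"gripper": 0,"x": 0,"y": 0,"z": -0.03,"roll": 0},
    {"gripper": 0,"x": 0,"y": 0,"z": -0.08,"roll": 0},
    {"gripper": 0,"x": 0,"y": 0,"z": -0.2,"roll": 0},
    {"gripper": 0,"x": 0,"y": 0,"z": -0.5,"roll": 0},
    {"gripper": 30,"x": 0,"y": 0,"z": -0.8,"roll": 0},
    {"gripper": 60,"x": 0,"y": 0,"z": -1,"roll": 0},
    {"gripper": 85,"x": 0,"y": 0,"z": -1,"roll": 0},
    {"gripper": 85,"x": 0,"y": 0,"z": -1,"roll": 0}
  ]
}}

```text
t: 21.95
tool_pos: [0.5553, -0.1731, 0.1823]
orientation: [1.939, 2.47, 0.001]
force: [-0.6, -0.7, -0.3]
width: 0.0578
grasp_force: 0.0
```

Run:
```python
from h import *
s,t,M=tool();print(s['t'],t)
a=grab_frame('top');b=grab_frame('wrist');c=grab_frame('scene')
for n,i in(('t3',a),('w3',b),('s3',c)):cv2.imwrite(f'pics/{n}.png',i)
np.save('w3.npy',np.array(cam('wrist'),dtype=object))
o=np.zeros((600,800,3),np.uint8)
o[:320,:400]=cv2.resize(c[190:290,200:325],(400,320),interpolation=cv2.INTER_CUBIC);o[:320,400:]=cv2.resize(a[160:240,320:420],(400,320),interpolation=cv2.INTER_CUBIC);o[320:600,:448]=cv2.resize(b,(448,280))
cv2.imwrite('pics/tip.png',o)
```

```text
21.95 [ 0.55529695 -0.17310448  0.18225359]
```

View pics/tip.png

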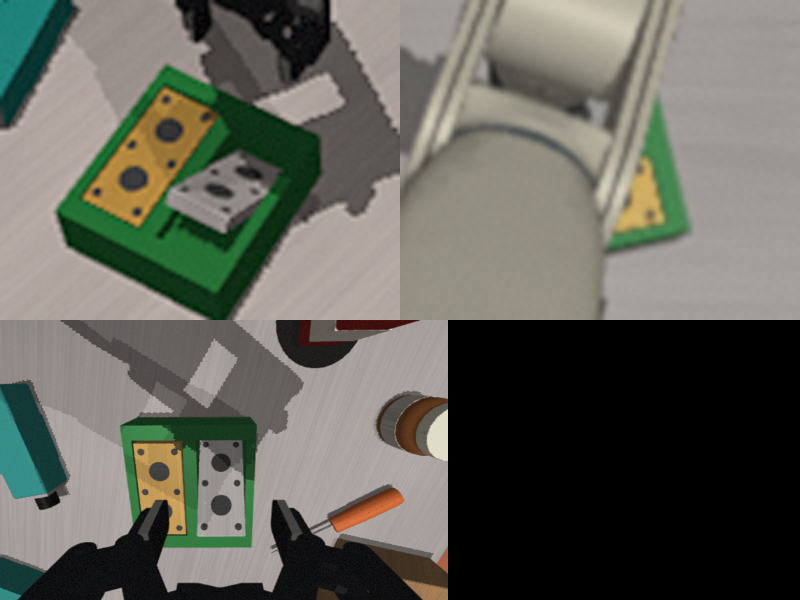

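The scene crop shows the aluminium plate standing tipped in its pocket with its right end raised; the brass plate is undisturbed. I'll fit the tilt numerically from the wrist corners, raised end about (283,309),(350,307) and well end (286,173),(346,171).

Run:
```python
from h import *
from scipy.optimize import least_squares
C=tuple(np.load('w3.npy',allow_pickle=True))
a=.244;X=np.array([np.cos(a),np.sin(a),0]);Y=np.array([-np.sin(a),np.cos(a),0]);Z=np.array([0,0,1.])
obs=np.array([[283,309],[350,307],[286,173],[346,171]])
def mod(v):
    T=np.array([.5323+v[2],-.2275+v[3],0]);th=v[0];L=v[1]
    E=T+.036*X+.004*Y+.046*Z;u=-np.cos(th)*Y+np.sin(th)*Z;n=np.sin(th)*Y+np.cos(th)*Z
    return proj(C,[E+u*l+n*.014+x*X for l in(L,L-.12) for x in(-.027,.027)])
r=least_squares(lambda v:np.r_[(mod(v)-obs).ravel(),(v[1]-.057)*1000/3,(v[2:]*1000/5)],[.6,.057,0,0]);print(r.x,r.cost,(mod(r.x)-obs).round(1).tolist())
goal([.5749,-.2498,.060],.244)
```

```text
[ 0.7470374   0.05660347  0.0007978  -0.00863188] 5.863205253693257 [[-1.5, -0.7], [1.6, 1.1], [0.5, -1.2], [-0.5, 0.6]]
tool [ 0.5541 -0.1727  0.1801] yaw_y 0.24 shift [-0.533  0.014  0.8  ] roll -0.002 q6 -0.56
```

{"method": "apply_moves", "body": {
  "moves": [
    {"gripper": 85,"x": -0.2,"y": 0.01,"z": 0,"roll": 0},
    {"gripper": 85,"x": -0.4,"y": 0.01,"z": 0,"roll": 0},
    {"gripper": 85,"x": -0.525,"y": 0.01,"z": 0.1,"roll": 0},
    {"gripper": 85,"x": -0.525,"y": 0.01,"z": 0.3,"roll": 0},
    {"gripper": 85,"x": -0.525,"y": 0.01,"z": 0.5,"roll": 0},
    {"gripper": 85,"x": -0.525,"y": 0.01,"z": 0.65,"roll": 0},
    {"gripper": 85,"x": -0.525,"y": 0.01,"z": 0.75,"roll": 0},
    {"gripper": 85,"x": -0.525,"y": 0.01,"z": 0.79,"roll": 0}
  ]
}}

```text
t: 22.9
tool_pos: [0.5738, -0.2485, 0.0604]
orientation: [-1.937, -2.468, 0.002]
force: [0.2, -0.3, 0.0]
width: 0.0849
grasp_force: 0.0
```

{"method": "apply_moves", "body": {
  "moves": [
    {"gripper": 75,"x": 0,"y": 0,"z": 0,"roll": 0},
    {"gripper": 65,"x": 0,"y": 0,"z": 0,"roll": 0},
    {"gripper": 57,"x": 0,"y": 0,"z": 0,"roll": 0},
    {"gripper": 53,"x": 0,"y": 0,"z": 0,"roll": 0},
    {"gripper": 48,"x": 0,"y": 0,"z": 0,"roll": 0},
    {"gripper": 48,"x": 0,"y": 0,"z": 0,"roll": 0},
    {"gripper": 48,"x": 0,"y": 0,"z": 0,"roll": 0},
    {"gripper": 48,"x": 0,"y": 0,"z": 0,"roll": 0}
  ]
}}

```text
t: 23.7
tool_pos: [0.576, -0.2494, 0.064]
orientation: [1.939, 2.47, 0.001]
force: [-0.6, 0.8, 6.7]
width: 0.0528
grasp_force: 64.7
```

{"method": "apply_moves", "body": {
  "moves": [
    {"gripper": 48,"x": -0.02,"y": 0,"z": -0.06,"roll": 0},
    {"gripper": 48,"x": -0.04,"y": 0,"z": -0.14,"roll": 0},
    {"gripper": 48,"x": -0.04,"y": 0,"z": -0.24,"roll": 0},
    {"gripper": 48,"x": -0.04,"y": 0,"z": -0.36,"roll": 0},
    {"gripper": 48,"x": -0.04,"y": 0,"z": -0.5,"roll": 0},
    {"gripper": 48,"x": -0.04,"y": 0,"z": -0.66,"roll": 0},
    {"gripper": 48,"x": -0.04,"y": 0,"z": -0.83,"roll": 0},
    {"gripper": 48,"x": -0.04,"y": 0,"z": -1,"roll": 0}
  ]
}}

```text
t: 24.5
tool_pos: [0.5762, -0.255, 0.2151]
orientation: [1.939, 2.471, -0.001]
force: [0.3, -0.9, -2.7]
width: 0.053
grasp_force: 64.0
```

Run:
```python
from h import *
s,t,M=tool();print(s['t'],t,s['width'],s['force'].round(2),s['torque'].round(3))
goal([.456,.178,.26],np.radians(63.3-90))
b=grab_frame('wrist');c=grab_frame('scene');cv2.imwrite('pics/w4.png',b);cv2.imwrite('pics/s4.png',c);np.save('w4.npy',np.array(cam('wrist'),dtype=object))
h=cv2.cvtColor(b,cv2.COLOR_BGR2HSV)
# column profile of wrist image at centre
print([ (r,h[r,314,1].item(),h[r,314,2].item()) for r in range(150,400,8)])
C=cam('wrist');Z=np.array([0,0,1.])
for d in(0,20,35,45,60):
    th=np.radians(d);u=-np.cos(th)*M[:,0]+np.sin(th)*Z;n=np.sin(th)*M[:,0]+np.cos(th)*Z;G=t+[0,0,.0225]
    print(d,proj(C,[G+u*l+n*.007+x*M[:,1] for l in(.012,-.108) for x in(-.027,.027)]).round(0).tolist())
```

```text
24.5 [ 0.57620348 -0.25503794  0.2151167 ] 0.0530300759393634 [ 0.26 -0.9  -2.72] [-0.084 -0.06   0.002]
tool [ 0.5762 -0.255   0.2151] yaw_y 0.24 shift [ 2.995 -0.092 -0.3  ] roll 0.353 q6 -0.68
[(150, 3, 97), (158, 15, 100), (166, 15, 101), (174, 13, 100), (182, 8, 97), (190, 10, 98), (198, 10, 99), (206, 18, 42), (214, 28, 36), (222, 29, 35), (230, 8, 32), (238, 7, 36), (246, 0, 37), (254, 15, 35), (262, 5, 97), (270, 11, 95), (278, 10, 99), (286, 10, 98), (294, 10, 100), (302, 10, 100), (310, 8, 96), (318, 17, 179), (326, 17, 179), (334, 16, 176), (342, 18, 181), (350, 18, 180), (358, 17, 88), (366, 68, 15), (374, 78, 13), (382, 78, 23), (390, 49, 21), (398, 91, 14)]
0 [[244.0, 322.0], [379.0, 322.0], [217.0, -25.0], [404.0, -25.0]]
20 [[242.0, 322.0], [382.0, 321.0], [242.0, 15.0], [380.0, 15.0]]
35 [[240.0, 319.0], [383.0, 318.0], [254.0, 51.0], [368.0, 51.0]]
45 [[239.0, 315.0], [384.0, 314.0], [260.0, 77.0], [363.0, 77.0]]
60 [[238.0, 307.0], [385.0, 307.0], [266.0, 115.0], [357.0, 115.0]]
```

Run:
```python
from h import *
b=cv2.imread('pics/w4.png');h=cv2.cvtColor(b,cv2.COLOR_BGR2HSV)
print([(r,h[r,325].tolist()) for r in range(0,150,8)])
for r in (60,100,140,180): print(r,[(c,h[r,c,2].item()) for c in range(220,420,8)])
```

```text
[(0, [17, 21, 107]), (8, [0, 12, 108]), (16, [4, 19, 109]), (24, [11, 19, 108]), (32, [0, 16, 145]), (40, [66, 133, 146]), (48, [66, 128, 153]), (56, [65, 128, 135]), (64, [0, 15, 34]), (72, [15, 9, 180]), (80, [12, 7, 177]), (88, [6, 14, 184]), (96, [174, 11, 119]), (104, [165, 5, 93]), (112, [38, 21, 48]), (120, [60, 6, 44]), (128, [84, 34, 37]), (136, [75, 45, 34]), (144, [173, 10, 101])]
60 [(220, 49), (228, 52), (236, 53), (244, 54), (252, 48), (260, 75), (268, 152), (276, 155), (284, 50), (292, 56), (300, 53), (308, 53), (316, 51), (324, 56), (332, 54), (340, 46), (348, 50), (356, 84), (364, 110), (372, 111), (380, 105), (388, 110), (396, 104), (404, 181), (412, 181)]
100 [(220, 44), (228, 43), (236, 42), (244, 129), (252, 124), (260, 159), (268, 163), (276, 155), (284, 187), (292, 179), (300, 175), (308, 186), (316, 183), (324, 123), (332, 121), (340, 125), (348, 122), (356, 121), (364, 121), (372, 107), (380, 108), (388, 107), (396, 103), (404, 108), (412, 110)]
140 [(220, 222), (228, 220), (236, 224), (244, 229), (252, 85), (260, 161), (268, 162), (276, 158), (284, 161), (292, 160), (300, 34), (308, 36), (316, 31), (324, 31), (332, 99), (340, 114), (348, 119), (356, 115), (364, 119), (372, 105), (380, 105), (388, 109), (396, 104), (404, 184), (412, 176)]
180 [(220, 218), (228, 190), (236, 147), (244, 207), (252, 153), (260, 162), (268, 32), (276, 95), (284, 102), (292, 101), (300, 95), (308, 100), (316, 97), (324, 100), (332, 98), (340, 98), (348, 102), (356, 29), (364, 95), (372, 96), (380, 186), (388, 178), (396, 177), (404, 171), (412, 184)]
```

{"method": "apply_moves", "body": {
  "moves": [
    {"gripper": 48,"x": 0.2,"y": -0.01,"z": -0.15,"roll": 0},
    {"gripper": 48,"x": 0.4,"y": -0.02,"z": -0.3,"roll": 0},
    {"gripper": 48,"x": 0.6,"y": -0.03,"z": -0.4,"roll": 0},
    {"gripper": 48,"x": 0.8,"y": -0.03,"z": -0.5,"roll": 0},
    {"gripper": 48,"x": 1,"y": -0.03,"z": -0.6,"roll": 0},
    {"gripper": 48,"x": 1,"y": -0.03,"z": -0.6,"roll": 0},
    {"gripper": 48,"x": 1,"y": -0.03,"z": -0.6,"roll": 0},
    {"gripper": 48,"x": 1,"y": -0.03,"z": -0.6,"roll": 0}
  ]
}}

```text
t: 25.4
tool_pos: [0.5363, -0.1108, 0.3023]
orientation: [-1.939, -2.47, 0.001]
force: [0.4, 1.2, -1.2]
width: 0.0528
grasp_force: 64.4
```

{"method": "apply_moves", "body": {
  "moves": [
    {"gripper": 48,"x": 0.2,"y": -0.01,"z": 0,"roll": 0.05},
    {"gripper": 48,"x": 0.4,"y": -0.02,"z": 0,"roll": 0.1},
    {"gripper": 48,"x": 0.6,"y": -0.03,"z": 0,"roll": 0.15},
    {"gripper": 48,"x": 0.8,"y": -0.03,"z": 0,"roll": 0.2},
    {"gripper": 48,"x": 1,"y": -0.03,"z": 0,"roll": 0.25},
    {"gripper": 48,"x": 1,"y": -0.03,"z": 0,"roll": 0.3},
    {"gripper": 48,"x": 1,"y": -0.03,"z": 0,"roll": 0.353},
    {"gripper": 48,"x": 1,"y": -0.03,"z": 0,"roll": 0.353}
  ]
}}

```text
t: 26.2
tool_pos: [0.4966, 0.0337, 0.3022]
orientation: [-2.675, -1.646, 0.002]
force: [-0.0, -0.2, -1.9]
width: 0.0531
grasp_force: 64.4
```

Run:
```python
from h import *
from scipy.optimize import minimize
def fit(img,C,box,thr):
    h=cv2.cvtColor(cv2.imread(img),cv2.COLOR_BGR2HSV);x0,y0,x1,y1=box
    m=np.zeros((400,640),np.uint8);m[y0:y1,x0:x1]=(h[y0:y1,x0:x1,2]<thr)
    m=cv2.morphologyEx(m,cv2.MORPH_CLOSE,np.ones((5,5)));n,l,st,ce=cv2.connectedComponentsWithStats(m);m=(l==1+st[1:,4].argmax())
    S=8
    def cost(v):
        c,s=np.cos(v[2]),np.sin(v[2]);P=[[v[0]+c*a-s*b,v[1]+s*a+c*b,z] for a in(-.02,.02) for b in(-.05,.05) for z in(.066,.095)]
        q=cv2.convexHull(proj(C,P).astype(np.float32))
        k=np.zeros((400,640),np.uint8);cv2.fillConvexPoly(k,np.round(q*16).astype(np.int32),255,cv2.LINE_AA,4)
        k=k/255.;return 1-np.minimum(k,m).sum()/np.maximum(k,m).sum()
    r=min((minimize(cost,[x,y,a],method='Nelder-Mead',options=dict(initial_simplex=[[x,y,a],[x+.01,y,a],[x,y+.01,a],[x,y,a+.1]])) for x in(.472,.482) for y in(.214,.224) for a in(-.4,-.5)),key=lambda r:r.fun)
    print(img,thr,r.x.round(4),round(r.fun,3),m.sum())
for thr in(75,85,95):
    fit('pics/top0.png',cam('top'),(200,185,255,238),thr);fit('pics/scene0.png',cam('scene'),(325,112,385,152),thr)
s,t,M=tool();goal([.456,.178,.26],np.radians(-26.7))
# current plate tilt from wrist
C=cam('wrist');b=grab_frame('wrist');cv2.imwrite('pics/w5.png',b);h=cv2.cvtColor(b,cv2.COLOR_BGR2HSV)
print([(r,h[r,325].tolist()) for r in range(20,110,5)])
```

```text
pics/top0.png 75 [ 0.4814  0.2124 -0.7454] 0.748 115
pics/scene0.png 75 [ 0.4783  0.2222 -0.4679] 0.117 563
pics/top0.png 85 [ 0.4798  0.2238 -0.551 ] 0.244 352
pics/scene0.png 85 [ 0.4793  0.2217 -0.4871] 0.265 741
pics/top0.png 95 [ 0.4873  0.2362 -0.5692] 0.503 726
pics/scene0.png 95 [ 0.4797  0.2226 -0.4905] 0.289 821
tool [0.4966 0.0337 0.3022] yaw_y -0.468 shift [ 0.737 -0.675  0.282] roll -0.001 q6 0.51
[(20, [12, 17, 198]), (25, [11, 18, 201]), (30, [12, 15, 175]), (35, [10, 13, 122]), (40, [17, 15, 121]), (45, [4, 17, 119]), (50, [4, 15, 118]), (55, [0, 9, 117]), (60, [0, 11, 119]), (65, [9, 15, 120]), (70, [9, 13, 138]), (75, [4, 13, 135]), (80, [5, 11, 136]), (85, [10, 6, 134]), (90, [0, 8, 133]), (95, [12, 10, 133]), (100, [8, 15, 139]), (105, [0, 5, 56])]
```

Run:
```python
from h import *
for im,c in(('rel_w','rel'),('w3','w3'),('w4','w4'),('w1','w1')):
    C=tuple(np.load(c+'.npy',allow_pickle=True));h=cv2.cvtColor(cv2.imread(f'pics/{im}.png'),cv2.COLOR_BGR2HSV)
    m=((h[...,0]>14)&(h[...,0]<28)&(h[...,1]>100)).astype(np.uint8)
    n,l,st,ce=cv2.connectedComponentsWithStats(cv2.morphologyEx(m,cv2.MORPH_CLOSE,np.ones((9,9))))
    for i in range(1,n):
        if st[i,4]>1500:
            p=np.argwhere(l==i)[:,::-1];r=cv2.minAreaRect(ray(C,p,.06).astype(np.float32));print(im,st[i].tolist(),np.round(r[0],4),np.round(r[1],4),round(r[2],1))
```

```text
rel_w [588, 0, 52, 105, 3111] [0.9027 0.1537] [0.0504 0.101 ] 30.3
rel_w [132, 258, 52, 67, 2383] [ 0.4925 -0.2178] [0.0543 0.0936] 13.9
rel_w [343, 340, 60, 51, 1694] [ 0.7803 -0.2682] [0.0703 0.0771] 0.4
w3 [190, 172, 77, 140, 6878] [ 0.4967 -0.2371] [0.055  0.1273] 13.9
w3 [526, 322, 114, 78, 4342] [ 0.8439 -0.2686] [0.051  0.1548] 62.4
w4 [191, 62, 68, 142, 6699] [ 0.499 -0.239] [0.0543 0.1208] 13.0
w4 [442, 229, 198, 171, 18780] [ 0.8525 -0.333 ] [0.1418 0.2512] 72.1
w1 [312, 115, 71, 104, 3898] [ 0.499  -0.2371] [0.0599 0.1202] 13.7
```

{"method": "apply_moves", "body": {
  "moves": [
    {"gripper": 48,"x": 0.2,"y": -0.15,"z": 0,"roll": 0},
    {"gripper": 48,"x": 0.4,"y": -0.3,"z": 0,"roll": 0},
    {"gripper": 48,"x": 0.6,"y": -0.45,"z": 0,"roll": 0},
    {"gripper": 48,"x": 0.8,"y": -0.6,"z": 0.1,"roll": 0},
    {"gripper": 48,"x": 0.9,"y": -0.656,"z": 0.3,"roll": 0},
    {"gripper": 48,"x": 0.9,"y": -0.656,"z": 0.5,"roll": 0},
    {"gripper": 48,"x": 0.9,"y": -0.656,"z": 0.7,"roll": 0},
    {"gripper": 48,"x": 0.9,"y": -0.656,"z": 0.8,"roll": 0}
  ]
}}

```text
t: 27.05
tool_pos: [0.4681, 0.1982, 0.1801]
orientation: [-2.672, -1.652, 0.007]
force: [0.1, -0.3, -2.1]
width: 0.0529
grasp_force: 64.3
```

Run:
```python
from h import *
d=np.array([.45,.893]);c=np.array([.479,.2175])
for A,z in((-.0209,.146),(-.0331,.131),(-.0416,.116),(-.0473,.099),(-.05,.082)): goal([*(c+A*d),z],-.467)
s=sense();print(s['t'],s['force'],s['width'])
C=cam('wrist');b=grab_frame('wrist');h=cv2.cvtColor(b,cv2.COLOR_BGR2HSV);print([(r,h[r,325].tolist()) for r in range(20,110,6)])
```

```text
tool [0.4681 0.1982 0.1801] yaw_y -0.463 shift [0.009 0.007 0.227] roll 0.002 q6 0.84
tool [0.4681 0.1982 0.1801] yaw_y -0.463 shift [-0.072  0.007  0.328] roll 0.002 q6 0.84
tool [0.4681 0.1982 0.1801] yaw_y -0.463 shift [-0.128  0.007  0.428] roll 0.002 q6 0.84
tool [0.4681 0.1982 0.1801] yaw_y -0.463 shift [-0.166  0.008  0.541] roll 0.002 q6 0.84
tool [0.4681 0.1982 0.1801] yaw_y -0.463 shift [-0.184  0.008  0.655] roll 0.002 q6 0.84
27.05 [ 0.07193321 -0.28480656 -2.11619666] 0.05287272320527052
[(20, [5, 16, 193]), (26, [12, 17, 194]), (32, [8, 14, 194]), (38, [11, 18, 197]), (44, [84, 14, 94]), (50, [90, 3, 100]), (56, [60, 9, 87]), (62, [105, 5, 98]), (68, [10, 11, 137]), (74, [8, 8, 133]), (80, [0, 9, 137]), (86, [13, 13, 140]), (92, [12, 10, 132]), (98, [5, 11, 134]), (104, [0, 10, 105])]
```

{"method": "apply_moves", "body": {
  "moves": [
    {"gripper": 48,"x": 0.01,"y": 0.007,"z": 0.12,"roll": 0},
    {"gripper": 48,"x": 0.01,"y": 0.007,"z": 0.19,"roll": 0},
    {"gripper": 48,"x": 0.005,"y": 0.007,"z": 0.23,"roll": 0},
    {"gripper": 48,"x": -0.02,"y": 0.007,"z": 0.26,"roll": 0},
    {"gripper": 48,"x": -0.045,"y": 0.007,"z": 0.29,"roll": 0},
    {"gripper": 48,"x": -0.07,"y": 0.007,"z": 0.325,"roll": 0},
    {"gripper": 48,"x": -0.09,"y": 0.007,"z": 0.36,"roll": 0},
    {"gripper": 48,"x": -0.11,"y": 0.007,"z": 0.39,"roll": 0}
  ]
}}

```text
t: 27.9
tool_pos: [0.4635, 0.1838, 0.1251]
orientation: [2.674, 1.648, 0.003]
force: [0.1, 3.5, 4.7]
width: 0.0534
grasp_force: 64.1
```

{"method": "apply_moves", "body": {
  "moves": [
    {"gripper": 48,"x": -0.015,"y": 0,"z": 0.04,"roll": 0},
    {"gripper": 48,"x": -0.03,"y": 0,"z": 0.08,"roll": 0},
    {"gripper": 48,"x": -0.042,"y": 0,"z": 0.115,"roll": 0},
    {"gripper": 48,"x": -0.053,"y": 0,"z": 0.15,"roll": 0},
    {"gripper": 48,"x": -0.06,"y": 0,"z": 0.18,"roll": 0},
    {"gripper": 48,"x": -0.066,"y": 0,"z": 0.205,"roll": 0},
    {"gripper": 48,"x": -0.07,"y": 0,"z": 0.225,"roll": 0},
    {"gripper": 48,"x": -0.072,"y": 0,"z": 0.24,"roll": 0}
  ]
}}

```text
t: 28.7
tool_pos: [0.4577, 0.1733, 0.0885]
orientation: [2.674, 1.648, -0.002]
force: [-0.8, -3.1, 6.3]
width: 0.0529
grasp_force: 63.8
```

Run:
```python
from h import *
s,t,M=tool();print(s['t'],t,s['force'].round(1),s['torque'].round(2))
goal([.4565,.1729,.082],-.467)
C=cam('wrist');b=grab_frame('wrist');cv2.imwrite('pics/w6.png',b);h=cv2.cvtColor(b,cv2.COLOR_BGR2HSV);print([(r,h[r,318].tolist()) for r in list(range(0,60,5))+list(range(290,350,4))])
Z=np.array([0,0,1.])
for d in(-5,0,5,10,15):
    th=np.radians(d);u=-np.cos(th)*M[:,0]+np.sin(th)*Z;n=np.sin(th)*M[:,0]+np.cos(th)*Z;G=t+[0,0,.02]
    print(d,proj(C,[G+u*l+n*.007 for l in(.012,-.108)]).round(0).tolist())
```

```text
28.7 [0.4576741  0.17326842 0.08847892] [-0.8 -3.1  6.3] [ 0.05 -0.13 -0.03]
tool [0.4577 0.1733 0.0885] yaw_y -0.466 shift [-0.006 -0.006  0.043] roll 0.001 q6 0.81
[(0, [6, 5, 241]), (5, [0, 5, 241]), (10, [6, 5, 240]), (15, [6, 5, 240]), (20, [6, 5, 241]), (25, [12, 5, 239]), (30, [6, 5, 240]), (35, [12, 5, 240]), (40, [10, 6, 241]), (45, [10, 6, 240]), (50, [4, 10, 206]), (55, [100, 13, 59]), (290, [23, 9, 109]), (294, [0, 7, 105]), (298, [15, 9, 109]), (302, [170, 7, 110]), (306, [15, 10, 106]), (310, [0, 9, 112]), (314, [10, 14, 110]), (318, [8, 20, 207]), (322, [8, 18, 209]), (326, [178, 15, 209]), (330, [5, 14, 207]), (334, [8, 14, 206]), (338, [3, 15, 210]), (342, [9, 16, 203]), (346, [13, 15, 205])]
-5 [[314.0, 325.0], [314.0, -27.0]]
0 [[314.0, 325.0], [314.0, -21.0]]
5 [[314.0, 325.0], [314.0, -13.0]]
10 [[314.0, 325.0], [314.0, -4.0]]
15 [[314.0, 325.0], [314.0, 7.0]]
```

{"method": "apply_moves", "body": {
  "moves": [
    {"gripper": 48,"x": -0.003,"y": -0.006,"z": 0.01,"roll": 0},
    {"gripper": 48,"x": -0.005,"y": -0.006,"z": 0.02,"roll": 0},
    {"gripper": 48,"x": -0.006,"y": -0.006,"z": 0.03,"roll": 0},
    {"gripper": 48,"x": -0.006,"y": -0.006,"z": 0.03,"roll": 0},
    {"gripper": 48,"x": -0.006,"y": -0.006,"z": 0.03,"roll": 0},
    {"gripper": 48,"x": -0.006,"y": -0.006,"z": 0.03,"roll": 0},
    {"gripper": 48,"x": -0.006,"y": -0.006,"z": 0.03,"roll": 0},
    {"gripper": 48,"x": -0.006,"y": -0.006,"z": 0.03,"roll": 0}
  ]
}}

```text
t: 29.55
tool_pos: [0.4569, 0.1738, 0.0841]
orientation: [2.674, 1.648, -0.0]
force: [0.3, -5.0, 6.1]
width: 0.0529
grasp_force: 63.9
```

{"method": "apply_moves", "body": {
  "moves": [
    {"gripper": 48,"x": 0,"y": 0,"z": 0.008,"roll": 0},
    {"gripper": 48,"x": 0,"y": 0,"z": 0.015,"roll": 0},
    {"gripper": 48,"x": 0,"y": 0,"z": 0.022,"roll": 0},
    {"gripper": 48,"x": 0,"y": 0,"z": 0.022,"roll": 0},
    {"gripper": 48,"x": 0,"y": 0,"z": 0.022,"roll": 0},
    {"gripper": 48,"x": 0,"y": 0,"z": 0.022,"roll": 0},
    {"gripper": 48,"x": 0,"y": 0,"z": 0.022,"roll": 0},
    {"gripper": 48,"x": 0,"y": 0,"z": 0.022,"roll": 0}
  ]
}}

```text
t: 30.35
tool_pos: [0.4567, 0.1738, 0.0816]
orientation: [2.674, 1.649, -0.0]
force: [-3.9, -6.4, 16.1]
width: 0.0528
grasp_force: 65.1
```

{"method": "apply_moves", "body": {
  "moves": [
    {"gripper": 48,"x": 0,"y": 0,"z": 0.01,"roll": 0},
    {"gripper": 48,"x": 0,"y": 0,"z": 0.018,"roll": 0},
    {"gripper": 48,"x": 0,"y": 0,"z": 0.018,"roll": 0},
    {"gripper": 48,"x": 0,"y": 0,"z": 0.018,"roll": 0},
    {"gripper": 48,"x": 0,"y": 0,"z": 0.018,"roll": 0},
    {"gripper": 48,"x": 0,"y": 0,"z": 0.018,"roll": 0},
    {"gripper": 48,"x": 0,"y": 0,"z": 0.018,"roll": 0},
    {"gripper": 48,"x": 0,"y": 0,"z": 0.018,"roll": 0}
  ]
}}

```text
t: 31.15
tool_pos: [0.4567, 0.1738, 0.0813]
orientation: [2.674, 1.649, 0.0]
force: [-12.7, -9.3, 49.1]
width: 0.0529
grasp_force: 69.0
```

{"method": "apply_moves", "body": {
  "moves": [
    {"gripper": 48,"x": 0,"y": 0,"z": -0.02,"roll": 0},
    {"gripper": 48,"x": 0,"y": 0,"z": -0.025,"roll": 0},
    {"gripper": 56,"x": 0,"y": 0,"z": -0.025,"roll": 0},
    {"gripper": 65,"x": 0,"y": 0,"z": -0.025,"roll": 0},
    {"gripper": 80,"x": 0,"y": 0,"z": -0.025,"roll": 0},
    {"gripper": 85,"x": 0,"y": 0,"z": -0.025,"roll": 0},
    {"gripper": 85,"x": 0,"y": 0,"z": -0.2,"roll": 0},
    {"gripper": 85,"x": 0,"y": 0,"z": -0.5,"roll": 0}
  ]
}}

```text
t: 31.95
tool_pos: [0.4547, 0.1732, 0.1513]
orientation: [-2.673, -1.648, 0.011]
force: [0.8, 0.2, -0.9]
width: 0.085
grasp_force: 0.0
```

{"method": "apply_moves", "body": {
  "moves": [
    {"gripper": 85,"x": 0,"y": 0,"z": -0.3,"roll": 0},
    {"gripper": 85,"x": -0.1,"y": 0,"z": -0.6,"roll": 0},
    {"gripper": 85,"x": -0.4,"y": 0,"z": -0.9,"roll": 0},
    {"gripper": 85,"x": -0.7,"y": 0,"z": -1,"roll": 0},
    {"gripper": 85,"x": -1,"y": 0,"z": -1,"roll": 0},
    {"gripper": 85,"x": -1,"y": 0,"z": -1,"roll": 0},
    {"gripper": 85,"x": -1,"y": 0,"z": -1,"roll": 0},
    {"gripper": 85,"x": -1,"y": 0,"z": -1,"roll": 0}
  ]
}}

```text
t: 32.75
tool_pos: [0.3899, 0.0403, 0.303]
orientation: [-2.674, -1.648, -0.0]
force: [0.4, 0.4, 0.4]
width: 0.0852
grasp_force: 0.0
```

Run:
```python
from h import *
s,t,M=tool();print(s['t'],t)
for n in('top','scene','wrist'):
    C=cam(n);b=grab_frame(n);cv2.imwrite(f'pics/end_{n}.png',b)
    h=cv2.cvtColor(b,cv2.COLOR_BGR2HSV);m=((h[...,1]<22)&(h[...,2]>(215 if n!='x' else 0))).astype(np.uint8)
    p=proj(C,[[.479,.2175,.109]])[0];print(n,'deck px',p.round(0),'hsv row',[h[int(p[1]),int(np.clip(p[0]+k,0,639))].tolist() for k in range(-60,61,10)])
```

```text
32.75 [0.38988252 0.04027332 0.30296891]
top deck px [226. 210.] hsv row [[15, 14, 148], [10, 11, 139], [15, 13, 159], [13, 14, 159], [68, 9, 108], [20, 7, 206], [15, 7, 205], [13, 9, 203], [23, 31, 172], [23, 34, 166], [24, 31, 167], [20, 33, 169], [22, 34, 167]]
scene deck px [355. 128.] hsv row [[8, 23, 167], [16, 18, 153], [9, 25, 161], [12, 23, 164], [10, 17, 178], [10, 18, 130], [7, 19, 175], [8, 14, 71], [20, 10, 77], [9, 25, 161], [8, 25, 164], [6, 23, 158], [9, 28, 157]]
wrist deck px [315. -71.] hsv row [[15, 15, 171], [12, 15, 168], [9, 15, 171], [12, 19, 171], [15, 18, 171], [88, 147, 92], [88, 160, 148], [87, 155, 153], [88, 156, 150], [88, 164, 95], [87, 198, 58], [87, 183, 60], [8, 18, 115]]
```

Run:
```python
from h import *
from scipy.optimize import minimize
def fit(img,C,box,f,z0,z1,hx,hy,name,g=(.478,.2215,-.467)):
    h=cv2.cvtColor(cv2.imread(img),cv2.COLOR_BGR2HSV);x0,y0,x1,y1=box
    m=np.zeros((400,640),np.uint8);m[y0:y1,x0:x1]=f(h)[y0:y1,x0:x1]
    m=cv2.morphologyEx(m,cv2.MORPH_CLOSE,np.ones((7,7)));n,l,st,ce=cv2.connectedComponentsWithStats(m);i=1+st[1:,4].argmax();m=(l==i)
    def cost(v):
        c,s=np.cos(v[2]),np.sin(v[2]);P=[[v[0]+c*a-s*b,v[1]+s*a+c*b,z] for a in(-hx,hx) for b in(-hy,hy) for z in(z0,z1)]
        q=cv2.convexHull(proj(C,P).astype(np.float32));k=np.zeros((400,640),np.uint8);cv2.fillConvexPoly(k,np.round(q*16).astype(np.int32),255,cv2.LINE_AA,4)
        k=k/255.;return 1-np.minimum(k,m).sum()/np.maximum(k,m).sum()
    x,y,a=g;r=min((minimize(cost,[x+dx,y+dy,a],method='Nelder-Mead',options=dict(initial_simplex=[[x+dx,y+dy,a],[x+.01,y,a],[x,y+.01,a],[x,y,a+.1]])) for dx in(-.006,.006) for dy in(-.006,.006)),key=lambda r:r.fun)
    print(name,r.x.round(4),round(r.fun,3),st[i].tolist())
T,S=cam('top'),cam('scene')
al=lambda h:(h[...,1]<15)&(h[...,2]>185)
fit('pics/end_top.png',T,(195,180,262,242),al,.108,.109,.027,.06,'plate top')
al2=lambda h:(h[...,1]<19)&(h[...,2]>170)
fit('pics/end_scene.png',S,(320,105,392,155),lambda h:(h[...,2]>170),.108,.109,.027,.06,'plate scene topface')
h=cv2.cvtColor(cv2.imread('pics/end_top.png'),cv2.COLOR_BGR2HSV)
np.set_printoptions(linewidth=250);print(h[190:236:3,200:256:3,2])
h=cv2.cvtColor(cv2.imread('pics/end_scene.png'),cv2.COLOR_BGR2HSV);print(h[104:156:3,325:390:3,2])
```

```text
plate top [ 0.4828  0.2242 -0.4894] 0.27 [206, 195, 33, 30, 516]
plate scene topface [ 0.4772  0.221  -0.5346] 0.177 [332, 117, 46, 22, 528]
[[155 155 154 157 159 156 101  83  93 100  96  84  88 135 160 157 156 160 157]
 [153 152 154 155 116  87 121 130 129 132 134 134 121  91  95 157 159 158 159]
 [155 155 154 100 191 174 154 131 132 135 136 136 135 133 100  92 156 161 159]
 [155 158 127 134 213 201 207 195 143 131 138 138 139 140 139  97  97 162 160]
 [157 156  79 208 209 202 172 209 207 186 139 137 140 138 132 114  89 135 159]
 [155 115 171 206 208  82  72 147 208 140 204 180 142 139 127 140  98 127 127]
 [159  91 190 168 211 116  81 179 204 206 206 205 206 142 140 165 104 154 154]
 [160  78 126 151 206 212 208 208 205 203 107 103 204 162 130 175 114 169 169]
 [162  84 133 132 123 168 210 144 207 195  72  71 195 153 130 180 126 179 180]
 [163  82 126 132 133 138 128 166 212 209 163 153 206 176 118 180 129 186 187]
 [160 106 105 132 135 136 136 137 129 189 212 206 205 177 123 181 134 198 196]
 [164 150  82 133 136 134 137 139 141 140 136 187 170 176 115 180 131 205 202]
 [161 163  
[... 1244 characters left out ...]
1 174 176 174 172 172  62  77  70  41  26  89  72 160 158 158]
 [169 135  86 112  49 156 135 158  85  66  74  54  20  20  22  19  34  66  86 160 158 158]
 [166  89  79 117  62  68  76  68  35  20  22  27  28  39  43  71  85 122  90 102 160 159]
 [168  56  54  66 105  51  23  23  26  33  40  56  88 127 120 117 116 116  80  78 160 158]
 [172  48  59  60 122  63  34  49  56  87 126 118 118 118 118 117 116 115  77 105 159 151]
 [ 89  53  54  70  94 115 111 124 119 121 118 118 119 117 116 117 114  82  70 127 155 157]
 [ 94  53  53  83  89  95 112 121 119 118 121 119 116 118 118 100  86  78  65  76 160 159]
 [ 91  65  46  65  81  87  89  90  95 108 113 111 105  81  90  82  78  70  51 140 161 162]]
```

{"method": "apply_moves", "body": {
  "moves": [
    {"gripper": 85,"x": -0.25,"y": 0,"z": 0,"roll": 0},
    {"gripper": 85,"x": -0.5,"y": 0,"z": 0,"roll": 0},
    {"gripper": 85,"x": -0.75,"y": 0.1,"z": 0,"roll": 0},
    {"gripper": 85,"x": -1,"y": 0.2,"z": 0,"roll": 0},
    {"gripper": 85,"x": -1,"y": 0.4,"z": 0,"roll": 0},
    {"gripper": 85,"x": -1,"y": 0.4,"z": 0,"roll": 0},
    {"gripper": 85,"x": -1,"y": 0.4,"z": 0,"roll": 0},
    {"gripper": 85,"x": -1,"y": 0.4,"z": 0,"roll": 0}
  ]
}}

```text
t: 33.7
tool_pos: [0.3753, -0.1201, 0.3025]
orientation: [-2.672, -1.65, 0.002]
force: [0.8, -0.3, -0.2]
width: 0.0851
grasp_force: 0.0
```

Run:
```python
from h import *
T=cam('top');S=cam('scene');b=grab_frame('top');cv2.imwrite('pics/end2_top.png',b);s=grab_frame('scene');cv2.imwrite('pics/end2_scene.png',s)
h=cv2.cvtColor(b,cv2.COLOR_BGR2HSV)
m=np.zeros((400,640),np.uint8);m[180:245,195:265]=((h[...,1]<15)&(h[...,2]>180))[180:245,195:265]
m=cv2.morphologyEx(m,cv2.MORPH_CLOSE,np.ones((7,7)));n,l,st,ce=cv2.connectedComponentsWithStats(m);i=1+st[1:,4].argmax()
r=cv2.minAreaRect(ray(T,np.argwhere(l==i)[:,::-1],.109).astype(np.float32));print('plate top',r,st[i])
np.set_printoptions(linewidth=250);print(h[190:236:3,200:256:3,2])
# housing circle centre in top before/after
# tin in scene: red/white blobs
hs=cv2.cvtColor(s,cv2.COLOR_BGR2HSV);k=(((hs[...,0]<8)|(hs[...,0]>172))&(hs[...,1]>130)).astype(np.uint8);k[:150]=0;k[260:]=0;k[:,:310]=0;k[:,380:]=0
n,l,st,ce=cv2.connectedComponentsWithStats(k);print(ce[1:][st[1:,4]>60])
for x,y in((.634,-.009),(.644,-.009),(.634,.001)):print(proj(S,[[x,y,.12],[x,y,.02]]).round(1).tolist())
ht=h;k=(((ht[...,0]<8)|(ht[...,0]>172))&(ht[...,1]>130)).astype(np.uint8);k[:145]=0;k[200:]=0;k[:,:270]=0;k[:,325:]=0
p=np.argwhere(k)[:,::-1];print('tin red top',len(p), p.mean(0), proj(T,[[.634,-.0026,.143]]))
```

```text
plate top ((0.48123207688331604, 0.22223667800426483), (0.11637840420007706, 0.05128026008605957), 63.14175033569336) [206 195  38  31 577]
[[156 156 158 158 160 155 105  85  94 102  95  85  90 136 160 158 160 160 159]
 [155 156 155 157 117  90 124 132 131 134 135 134 122  93  92 160 159 161 159]
 [155 155 157 101 193 177 153 131 135 137 133 138 139 135 104  95 158 159 161]
 [157 158 130 135 212 204 211 198 146 134 136 138 140 140 138  99  98 163 159]
 [158 159  84 210 211 204 174 209 211 187 143 138 141 139 142 127  90 141 162]
 [161 117 173 208 208  82  74 146 210 139 208 181 147 144 144 143  96  90 166]
 [161  91 194 169 213 120  83 180 209 207 210 210 206 169 143 148 110  86 159]
 [162  80 127 154 209 215 211 211 208 204 108 103 205 201 158 149 113  89 150]
 [164  82 133 134 122 169 213 145 208 197  73  74 193 204 201 117 113  87 153]
 [162  83 125 135 135 139 129 170 214 213 163 155 208 205 139 141 102  83 157]
 [161 108 108 134 135 137 140 141 131 194 212 209 204 197 126 141  95  76 164]
 [167 152  85 134 138 137 138 138 143 140 138 189 173 111 146 108  92  97 167]
 [164 162  97 100 137 136 138 140 140 143 146 140 135 132 123  93  80 148 166]
 [163 158 168 100 101 134 138 139 143 142 146 147 148 112  94  83 126 167 166]
 [163 162 148 162 159  98 107 128 135 137 131 118  98  89  79 123 166 164 163]
 [162 162 161 162 143  96  81  88  89  89  91  87  82  78 140 164 165 166 164]]
[[345.13586957 205.13043478]
 [343.23076923 226.61538462]]
[[345.3, 201.1], [343.7, 222.3]]
[[348.3, 203.2], [346.5, 224.3]]
[[347.8, 198.8], [346.1, 220.0]]
tin red top 15 [299.4        170.06666667] [[296.42678714 162.36979616]]
```

```bash
python3 -c "
from station import *
print(manip.sign_off())"
```

```text
the job is handed in; nothing more can be done
None
```

I handed the job in at about 34 s of the 67 s allowed. The oil tin stands upright on the mat, within about 1 cm of its centre by eye. The aluminium plate was tipped in its pocket, then laid hole face up on the compressor deck, about 3 mm off centre and under 1° off line in the top camera. The brass plate and bystanders looked undisturbed, and `sign_off` returned no verdict.

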